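# Blow clean and stack two rings of a segmented bowl

### The job

Blow the bare steel plate clean by squeezing the trigger of the fixed air gun fully home for a good second and letting it go, then lay the wide wooden ring flat in the middle of the plate. Blow again in the same way with that ring lying there, then lay the narrow ring flat and centred on top of it. Set the rings down without dropping them, and do not disturb the other things on the bench.

Things in the scene. Friction and masses are not known exactly. Their poses are not given: they have to be found in the camera images.
- plate_top (a point): centre of the flat top of the round steel glue-up plate, 40 mm above the bench. The plate is 180 mm across, 10 mm thick, on a foot, fixed; z is up. The plate stands at any place and yaw, but is level.
- ring_wide: wide twelve-sided wooden ring of alternate light and dark staves, loose, flat on the bench: 130 mm across outer flats, 74 mm across inner flats, wall 28 mm, 30 mm high, about 0.18 kg. Origin: centre of its underside, z up. Its flats' middles lie at 0, 30, 60 ... deg from its x axis: grip the wall there along the radius, one finger in the hole, 51 mm from the centre.
- ring_narrow: narrow ring, made and lying in the same way: 104 mm across outer flats, 56 mm across inner flats, wall 24 mm, 30 mm high, about 0.12 kg. Origin, axes and flats as on the wide ring; grip point 40 mm from the centre. The two rings may have changed places.
- gun_pinch (a point): gripper centre for the squeeze: mid-plane, 85 mm above the bench, of a pistol-shaped air gun clamped on its side to a low stand, grip and trigger level, pinched from above. z up; y along the barrel to the nozzle = closing direction; -x along the grip to its free end. Black grip, 26 mm wide, 28 high, back face 18.5 mm off at -y; clear below. Barrel body (106 mm high) from 68 mm off at +x.
- trigger_tip (a point): middle of the outer (+y) face of the trigger near its free end, moving with it. The steel bar is 18 mm high, 8 mm thick, beside the grip on its +y side with an 18 mm gap at rest. Beside gun_pinch its outer face lies 33.5 mm off at +y at rest, about 19 mm off squeezed home. Grip and trigger run on 30 to 40 mm past gun_pinch to -x.
- gun_nozzle (a point): tip of the gun's nozzle, 85 mm above the bench, fixed, in line with the barrel and pointing along the gun's +y across the plate; 140 mm off at +y and 85 mm off at +x from gun_pinch
- trigger (a joint): angle of the gun's sprung trigger in rad: 0 at rest, 0.24 squeezed home against its stop. The upright hinge is 63 mm from gun_pinch at +x and 29.5 mm at +y. At the pinch point it takes about 3 N to start and 8 N to bring home (15 mm of travel); it springs back by itself.
- blank: solid round wooden blank, 110 mm across, 35 mm high, no hole; a bystander. Origin under its middle; loose, to be left alone.
- glue_bottle: standing glue bottle, 64 mm across, 160 mm high; a bystander. Origin under its middle; loose, to be left alone.
- gouge: turning gouge lying on the bench between robot and plate, 340 mm long, 32 mm high; its x axis runs from handle to tip; a bystander. Origin under its middle; loose, to be left alone.
Mind the look-alikes: they are no part of the job. Leave any purple look-alike of the ring_wide alone. What is shaped like the ring_narrow but orange is not meant.

How it is judged:
By the outcome, as a careful person would: the job done as asked, in the order asked, and still so for the second after the job is handed in, with the robot touching nothing.
It also fails if it takes over 72 s, if anything falls off the work surface, if the arm or the gripper's body presses on something with over 40 N, if the wrist force passes 120 N, or if a joint passes its speed limit or range.

### The arm

A 7-joint arm with a two-finger parallel gripper is mounted at the origin on the work surface. World frame = base frame: x ahead of the robot, y to its left, z up, the work surface at z = 0. Lengths are in mm, angles in rad, forces in N, time in s.
With the tool pointing down it reaches from about 425 to 950 mm from the base axis. Payload 4.7 kg.
Tool frame: the origin (TCP) lies on the front face of the gripper's body, between the roots of the fingers; the fingertips stand 73 mm ahead of it and the grasp point (between the pads) lies 54 mm ahead of it (bot.tcp_to_tips is the distance from the TCP to the fingertips, in mm); z points along the fingers, y is the line along which they close (so a half turn about z gives the same grasp; the last joint's range is limited). The gripper opens to 85 mm and grips with 20 to 120 N. Pads are 22 mm wide; open, the fingers measure 114 mm over their backs; the gripper's body (76 mm by 85 mm) begins 54 mm behind the grasp point. The pads swing forward as they close: fully open they stand 13 mm farther back than shut.
Start: joints at [-1.178, 0.469, -0.049, 1.532, 0.024, 1.141, -0.082], TCP at [276.311, 615.868, 303.935] pointing down, gripper open.
Joint ranges: [-2.59, 2.59], [-0.33, 1.99], [-1.39, 1.29], [0.1, 2.45], [-1.04, 4.18], [0.21, 1.99], [-2.66, 2.66]. Speed limits (rad/s): [2.57, 2.57, 3.14, 3.14, 3.14, 3.14, 3.14].

### API

Orientations are given as [roll, pitch, yaw] about the fixed x, y, z axes, in that order (R = Rz(yaw) Ry(pitch) Rx(roll)).
In Python, from workcell import bot, imaging gives the robot as it stands.
- The arm moves only by the shell command python3 -m inch 'ROWS'. ROWS is JSON, a list of rows, each an object with "jaw": the finger opening in m, from 0 to 0.0854; "delta_pos": the shift along the tool's x, y, z in m, a list of three; "spin": the turn about the tool's z in degrees. In form: [{"jaw": jaw, "delta_pos": [x, y, z], "spin": spin}, ...]. A call has 1 to 12 rows; each row is the pose to reach, as a shift and turn from the pose commanded when the call began, along the tool's axes at that moment; what a row does not reach only later rows make up. A row lasts 1/12 s, in which the tool goes at most 41.7 mm and 7.16 degrees, less where a joint would pass 70% of its speed; a pose out of reach is approached as far as the arm can. A call with a gripper value outside its range is refused whole. The fingers move at their own pace and stop on an object; the grip force is fixed at half the most. Time passes only in rows, so rows that repeat a pose let the fingers close. It gives the time, the measured TCP pose, the force, the opening and the grip force at its end, in the units of the state.
- bot.observe(): the state, without advancing time (a new reading comes with each control period).
- imaging.camera(name): name is "scene" or "top"; returns a dict with "color" (384x512x3 uint8, red, green, blue), "range_z" (384x512 float32, mm along the optical axis (not along the pixel's ray), 0 where there is no reading), "vertical_fov" (degrees; the focal length in pixels is half the picture's height over the tangent of half this angle, whatever the lens; pixels are square), "cx", "cy" (the principal point, pixels), "T" (4x4, takes a point from camera to world coordinates). Camera axes: x right, y down, z forward; pixel columns grow to the right and rows downward; lengths in mm; the calibration is good to about 2 mm. A picture is of the moment at which its call begins.
- bot.finish_job(): hands the job in; it is judged then, once.
Trained networks look in a picture, given as the dict that the camera call returned (one of the last four; its "shot" number tells which), for a name from the list of things; names that differ only in an ending like _2 or _b are one class to them, and where a whole thing is asked for, a point or a joint stands for the part that bears it (a point fixed in the world has none). Each returns a list of dicts, best first, with "conf" (0 to 1); they miss things now and then, are a little off and sometimes report something else, mostly with a low value. They report only what shows in the picture. A call takes as long as a camera call. They do not tell look-alikes from the thing itself.
- imaging.masks_of(picture, target): "region" (384x512 bool, what is visible of it) and "box" ([left, top, right, bottom] in pixels, round what is visible of it).
The state is a dict: "clock": time; "joint_positions": joint angles; "qd": joint speeds; "joint_efforts": joint torques, N m; "ee_pos": TCP position; "ee_rot": TCP orientation; "contact_force": force on the tool from outside, world axes, zero at the start; "moment": the same for the moment, N m; "gripper_width": opening from 0.0 (shut) to 1.0 (fully open); "grip_force": force on a finger pad.
Only numpy, scipy, OpenCV 4.12 (cv2) and the standard library are available. Lean on these libraries where they do the work, as an engineer would, in place of code of your own. Each camera call takes 0.05 s, during which the arm holds its last target. There are 200 camera calls.

## Working session

There is one attempt and no reset: what is moved stays moved. The work goes in short steps, Python scripts to look and compute and a shell command to move; the robot and the scene stay as the last step left them, time stands still between calls to the robot, and variables do not carry over. Pictures are saved under pics/ and viewed, at most 10 in all, crops included, and the job is handed in when it is done.

```bash
ls; mkdir -p pics; cat > h.py <<'E'
import numpy as np, cv2
from workcell import bot, imaging
def cloud(p):
    z=p["range_z"].astype(float); h,w=z.shape
    f=h/2/np.tan(np.radians(p["vertical_fov"])/2)
    v,u=np.mgrid[:h,:w]
    P=np.stack([(u-p["cx"])*z/f,(v-p["cy"])*z/f,z,np.ones_like(z)],-1)@np.array(p["T"]).T
    P[z==0]=np.nan
    return P[...,:3]
E
python3 - <<'E'
from h import *
ps={n:imaging.camera(n) for n in("top","scene")}
for n,p in ps.items():
    cv2.imwrite(f"pics/{n}1.png",cv2.resize(p["color"][...,::-1],(800,600)))
    C=cloud(p); print(n,np.round(p["T"],3).tolist(),p["vertical_fov"])
    for t in ["ring_wide","ring_narrow","blank","glue_bottle","gouge","trigger_tip","gun_pinch","plate_top","trigger"]:
        try:
            for d in imaging.masks_of(p,t)[:4]:
                m=d["region"]; X=C[m]; X=X[~np.isnan(X[:,0])]
                print(n,t,round(d["conf"],2),np.round(d["box"]),np.round(np.median(X,0)),np.round(np.percentile(X,[2,98],axis=0)).tolist(),p["color"][m].mean(0).round())
        except Exception as e: print(t,e)
print(bot.observe())
E
```

```text
pics
top [[0.027, -0.994, 0.104, 409.413], [-1.0, -0.027, 0.005, -5.856], [-0.002, -0.104, -0.995, 1108.375], [0.0, 0.0, 0.0, 1.0]] 57.70261952407409
top ring_wide 0.89 [146. 130. 193. 176.] [635. 290.  31.] [[575.0, 226.0, 6.0], [697.0, 349.0, 35.0]] [196. 149.  87.]
top ring_wide 0.82 [117. 242. 163. 286.] [286. 354.  30.] [[228.0, 293.0, 6.0], [347.0, 417.0, 35.0]] [164.  81. 168.]
top ring_wide 0.57 [205.  89. 228. 123.] [762. 130. 109.] [[745.0, 106.0, 18.0], [790.0, 161.0, 162.0]] [186. 157.  76.]
top ring_narrow 0.83 [146. 202. 183. 235.] [430. 284.  30.] [[383.0, 234.0, -1.0], [479.0, 332.0, 34.0]] [150. 108.  63.]
top ring_narrow 0.67 [177. 247. 218. 284.] [291. 192.  30.] [[241.0, 142.0, -1.0], [341.0, 241.0, 35.0]] [228. 149.  42.]
top blank 0.86 [248. 109. 286. 144.] [734. -29.  36.] [[685.0, -79.0, 12.0], [788.0, 20.0, 40.0]] [240. 201. 118.]
top blank 0.66 [342. 182. 352. 216.] [ 509. -271.   92.] [[459.0, -295.0, 0.0], [547.0, -257.0, 99.0]] [200. 172. 156.]
top glue_bottle 0.81 [208.  89. 230. 122.] [762. 130. 107.] [[745.0, 105.0, 11.0], [797.0, 162.0, 162.0]] [184. 
[... 2130 characters left out ...]
'joint_positions': array([-1.17791057,  0.46858986, -0.04858676,  1.53249128,  0.02408952,
        1.14102523, -0.08227503]), 'qd': array([ 0.00054139,  0.00080636,  0.00060633,  0.00022556, -0.00070754,
        0.00135532,  0.00010462]), 'joint_efforts': array([-7.68713835e-05, -5.10174680e+01, -4.67990292e-02, -2.38013864e+01,
        1.08532008e-02,  1.12582089e-03,  1.16552553e-05]), 'ee_pos': array([276.30823093, 615.8661172 , 303.94534369]), 'ee_rot': array([ 3.14152375e+00, -4.29010397e-05,  2.71982545e+00]), 'contact_force': array([-0.23989581, -0.22382499,  0.01259434]), 'moment': array([ 0.01147767, -0.00930593, -0.02904753]), 'grip_force': 0.0, 'gripper_width': 0.9979360245629884}
```

View pictures.

View pics/top1.png

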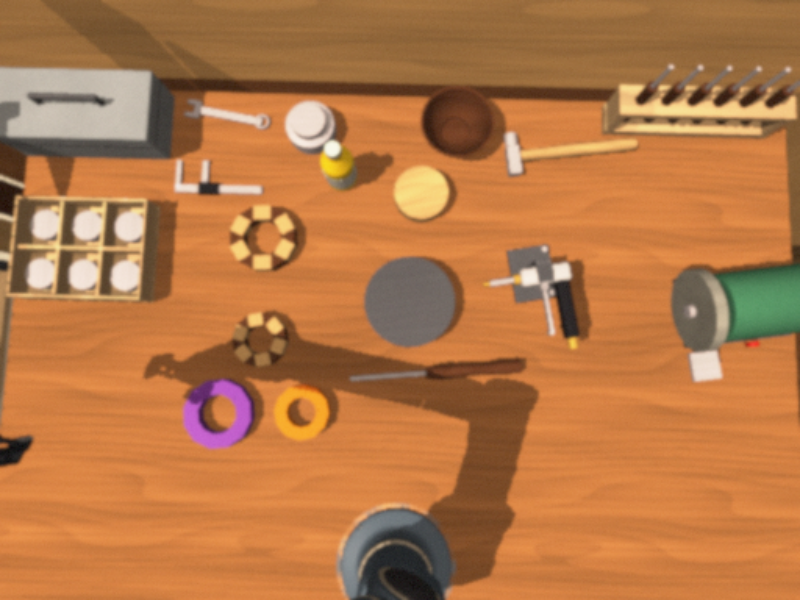

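```bash
cat > meas.py <<'E'
from h import *
def dodec(p,t,near,D,d):
    """fit ring centre + flat yaw (mod 30) from top-face points"""
    C=cloud(p)
    g=[x for x in imaging.masks_of(p,t)]
    m=min(g,key=lambda x:np.linalg.norm(np.nanmedian(C[x["region"]],0)[:2]-near))["region"]
    return C,m
p=imaging.camera("top"); C=cloud(p)
Z=C[...,2]; XY=C[...,:2]
from scipy.optimize import minimize
def fit(c0,R,r,zlo,zhi,n=12):
    # points in band near c0; soft IoU of a regular 12-gon ring
    s=(np.hypot(*(np.moveaxis(XY,-1,0)-np.array(c0)[:,None,None]))<R*1.5)
    top=s&(Z>zlo)&(Z<zhi); P=XY[s&~np.isnan(Z)]; L=top[s&~np.isnan(Z)].astype(float)
    def apo(q):
        d=P-q[:2]; a=np.arctan2(d[:,1],d[:,0])-q[2]; k=np.pi/n
        a=(a+k)%(2*k)-k
        return np.hypot(*d.T)*np.cos(a)
    def cost(q):
        e=apo(q); w=3.
        f=1/(1+np.exp(-(R-e)/w))*1/(1+np.exp(-(e-r)/w))
        return ((f-L)**2).sum()
    best=min((minimize(cost,[*c0,a],method="Nelder-Mead",options=dict(initial_simplex=[[*c0,a],[c0[0]+6,c0[1],a],[c0[0],c0[1]+6,a],[*c0,a+.15]])) for a in np.radians([-10,0,10])),key=lambda o:o.fun)
    return best.x[:2].round(1),np.degrees(best.x[2]).round(1)%30,best.fun,np.median(Z[top]).round(1),len(P)
if __name__=="__main__":
    print("wide",fit((636,288),65,37,20,45))
    print("narrow",fit((431,283),52,28,20,45))
    # plate
    s=(abs(Z-40)<7)&(np.hypot(XY[...,0]-515,XY[...,1]+11)<110)
    (c,r)=cv2.minEnclosingCircle(XY[s].astype(np.float32)); print("plate",c,r,XY[s].mean(0),np.median(Z[s]))
    # gun
    s=(Z>60)&(np.hypot(XY[...,0]-550,XY[...,1]+271)<170)
    q=np.c_[np.argwhere(s),C[s]].round(0)
    v,u=np.where(s); x0=u.min()-8;y0=v.min()-8;x1=u.max()+9;y1=v.max()+9;print("crop",x0,y0,x1,y1)
    k=9; cr=cv2.resize(p["color"][y0:y1,x0:x1,::-1],None,fx=k,fy=k,interpolation=cv2.INTER_NEAREST)
    a,b=(sl:=(slice(125,185),slice(140,200))); 
    W=p["color"][125:180,140:198,::-1]; N=p["color"][196:251,140:198,::-1]
    rr=cv2.resize(np.hstack([W,N]),None,fx=5,fy=5,interpolation=cv2.INTER_CUBIC)
    cv2.imwrite("pics/gun.png",cr[:600,:800]); cv2.imwrite("pics/rings.png",rr)
    # world-frame height map text
    for yy in range(y0,y1,3): print(yy," ".join("%4.0f"%z for z in Z[yy,x0:x1:2]))
E
python3 meas.py
```

```text
wide (array([639. , 290.3]), np.float64(3.6), np.float64(99.5761130888061), np.float64(30.8), 2803)
narrow (array([432.5, 285.6]), np.float64(13.0), np.float64(74.43066394149389), np.float64(30.8), 1899)
plate (515.2365112304688, -11.276482582092285) 89.78244018554688 [514.54491299 -11.29807048] 40.643026768956815
crop 301 157 379 232
157   -4   -0   -1   -2   -1    3    1   -3    2   -3   -2   -2   -0   -1   -3   -4    7    2   -1    3   -2   11    8   10   10   -5    2   -2    2    0    1   -1   -2   -2    1   -1    1   -2    3
160   -1    5    2   -3   -5    1    2   -3    3    4   -4   -2   10   12    9   10   10   11   12   10   10    9    7   12   13   -1    0    2    1    1    1    2    1   -3    1    3   -2    0    2
163   -1   -0   -0    2    1    2   -2    2    2    2    4   -1    8    7    8   10   10   10   10   10    9   15   10    7   11   12    0    1    4    2    1   -1    0    1    1   -2    0    0   -1
166    4    1   -2    5   -1    2   -1    2    1    3    1    2    6   12   12   12    9   10   12   13   13  107  106  110  108  106    1   -3    0   -1   -3    3   
[... 3511 characters left out ...]
  2   -4    1   -1   -3    5   -3   -2    2   -1    1    2   -1   -0   89   91   95    0   -2    1    3
223   -1    1    2   -3    1   -3    0   -2    1   -1    0    2   -2   -2    4   -1   -2    4    2   -1   -2    1    2   -1   -1   -1   -0    0   -1   -0   -3   -2   -0   -0    1   -2    4    4   -0
226    1   -3   -1   -1    4    0   -2    0    1   -0    2   -1   -0   -3    1   -2    0   -3   -1   -0    1    4    2   -0    3   -0    3   -0  nan    1   -3   -1   -2   -1    2   -2   -0   -0   -4
229    3    2    2    1   -3   -1    2   -0    1    1   -2    3   -1   -0    4    3    0   -0    3   -5    1    3    3    0    1   -1   -2   -2    1   -1   -4   -1    1    1    0   -1    3    3   -2
```

```bash
cat > gun.py <<'E'
from h import *
Cs=[];
for i in range(4):
    p=imaging.camera("top"); Cs.append(cloud(p))
C=np.nanmedian(Cs,0); Z=C[...,2]; X=C[...,0];Y=C[...,1]
near=(np.hypot(X-550,Y+271)<170)
np.save("C.npy",C)
col=p["color"].astype(int)
dark=(col.max(-1)<70)&near&(Z>80)
v,u=np.where(dark)
P=C[dark][:,:2]
(rc,sz,ang)=cv2.minAreaRect(P.astype(np.float32)); print("dark",len(P),rc,sz,ang)
# grip: per image row 187-214, x-range with Z>92 right of col 353
G=[];T=[]
for r in range(186,215):
    for c0,c1,L in ((353,380,G),(335,354,T)):
        cc=[c for c in range(c0,c1) if Z[r,c]>88]
        if cc: L.append([X[r,cc].mean(),Y[r,cc].mean(),Y[r,cc].max()-Y[r,cc].min(),np.median(Z[r,cc])])
N=C[177:184,305:330][(Z[177:184,305:330]>78)][:,:2]
for n,L in(("grip",np.array(G)),("trig",np.array(T)),("nozz",N)):
    vx,vy,x,y=cv2.fitLine(L[:,:2].astype(np.float32),cv2.DIST_HUBER,0,.01,.01).ravel()
    print(n,len(L),"dir deg",np.degrees(np.arctan2(vy,vx)).round(1),"pt",x,y,"ext",L[:,:2].min(0),L[:,:2].max(0),L[:,2:].mean(0) if L.shape[1]>2 else "")
print(np.array(G)[::4].round(1).tolist()); print(np.array(T)[::4].round(1).tolist())
cr=p["color"][150:235,300:380,::-1]; cv2.imwrite("pics/gun2.png",cv2.resize(cr,None,fx=7,fy=7,interpolation=cv2.INTER_CUBIC))
E
python3 gun.py; python3 - <<'E'
import sys; sys.path.insert(0,'.')
from workcell import bot; print(bot.observe()["clock"])
E
```

```text
dark 313 (503.9228210449219, -305.0997314453125) (101.33291625976562, 23.82988929748535) 10.619650840759277
grip 29 dir deg 6.5 pt 496.06177 -304.4747 ext [ 454.97755875 -314.03315872] [ 536.13025181 -298.43116787] [31.99153651 98.42520623]
trig 28 dir deg 9.7 pt 491.09732 -272.13916 ext [ 457.04496493 -276.48895441] [ 535.75393096 -263.2579435 ] [ 5.28618936 93.31733655]
nozz 80 dir deg -80.9 pt 551.21387 -180.16737 ext [ 542.86538441 -207.75002033] [ 561.62413028 -150.18558187] 
[[536.1, -298.4, 23.8, 98.9], [524.5, -301.4, 24.8, 98.6], [512.8, -302.6, 21.4, 99.0], [501.2, -304.4, 24.2, 98.2], [489.6, -307.0, 23.2, 98.9], [478.0, -307.1, 44.9, 97.9], [466.4, -307.2, 49.3, 98.0], [455.0, -314.0, 22.1, 98.5]]
[[535.8, -263.3, 4.8, 94.1], [524.0, -266.2, 5.7, 93.3], [512.4, -269.2, 5.3, 93.5], [500.7, -271.9, 6.1, 93.7], [489.1, -272.3, 5.2, 92.7], [477.4, -275.1, 5.9, 92.0], [465.7, -276.2, 2.6, 94.1]]
1.25
```

View pics/rings.png

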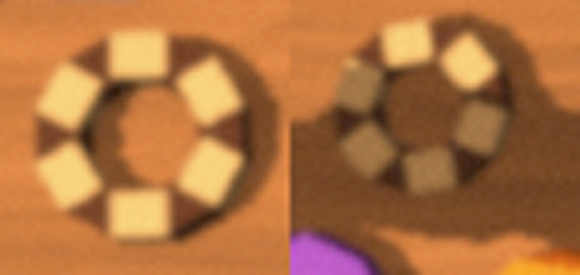

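View pics/gun2.png

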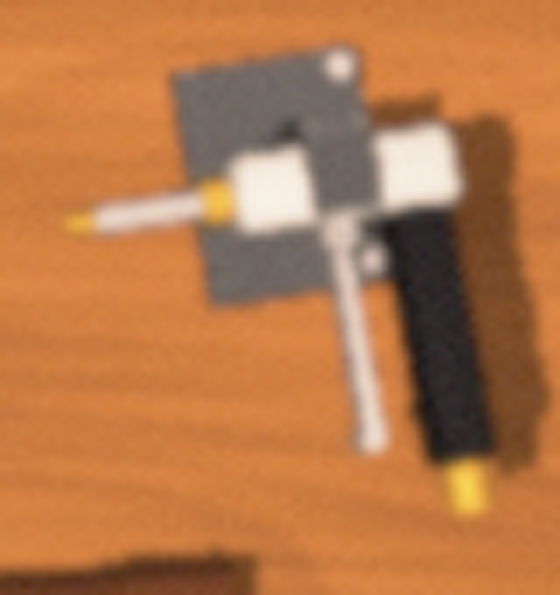

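Candidates, in top-camera pixels:
- Wide rings: wooden at (168,152) and purple at (139,264).
- Narrow rings: wooden at (166,218) and orange at (193,264).

The crop shows both wooden ones with alternate light and dark staves, so those are the ones meant. The gun crop shows the grip at about (361,198), the trigger to its left at about (351,200), and the nozzle tip at about (311,182), pointing to world +y.

```bash
cat > go.py <<'E'
import sys; from h import *
from scipy.spatial.transform import Rotation as Rn
s=bot.observe(); R=Rn.from_euler("xyz",s["ee_rot"])
print("clk",round(s["clock"],2),"at",s["ee_pos"].round(1),"rot",np.degrees(s["ee_rot"]).round(2),"F",s["contact_force"].round(1),"w",round(s["gripper_width"]*85.4,1),"gf",round(s["grip_force"],1),"q",s["joint_positions"].round(2))
yaw0=np.degrees(s["ee_rot"][2])
a=list(map(float,sys.argv[1:]))
for i in range(0,len(a),4):
    t=a[i:i+4]; d=R.inv().apply(np.array(t[:3])-s["ee_pos"])/1000
    print(t,"delta",d.round(4).tolist(),"spin",round((yaw0-t[3]+180)%360-180,1))
E
python3 - <<'E'
from h import *
C=np.load("C.npy"); g=np.radians(9.7); gx=np.array([np.cos(g),np.sin(g)]); gy=np.array([-gx[1],gx[0]])
P=C.reshape(-1,3); m=(np.hypot(P[:,0]-550,P[:,1]+271)<170)&(P[:,2]>60); Q=P[m]; a,b=Q[:,:2]@gx,Q[:,:2]@gy
w=(b+380>35)&(b+380<60)&(Q[:,2]>96); print("barrel front part xg",np.percentile(a[w],[3,50,97]))
w=(b+380<-5)&(Q[:,2]>98)&(Q[:,2]<110); print("rear all xg",np.percentile(a[w],[1,50,99]))
t=(abs(b+350.5)<6)&(Q[:,2]>85); print("trig xg",np.percentile(a[t],[1,99]))
n=(b>-275); print("nozzle xg",np.median(a[n]),"yg max",b[n].max(), np.sort(b[n])[-5:])
c=imaging.camera("top"); col=c["color"].astype(int)
for nm,ce,R,r in(("wide",(639,290.3),62,40),("narrow",(432.5,285.6),49,31)):
    d=C[...,:2]-ce; h=np.hypot(d[...,0],d[...,1]); k=(h<R)&(h>r)&(C[...,2]>22)
    th=np.arctan2(d[...,1],d[...,0])[k]; I=col[k].sum(-1).astype(float)
    if nm=="narrow": I=I/ (1) 
    print(nm,"light phase deg",np.degrees(np.angle(((I-I.mean())*np.exp(6j*th)).sum())/6))
E
python3 go.py 520 0 300 9.7
```

```text
barrel front part xg [499.25962216 516.00450088 540.64980597]
rear all xg [394.72507251 466.00567551 528.68453625]
trig xg [403.64756375 541.34499133]
nozzle xg 512.8497406671082 yg max -240.2537501960641 [-245.0231352  -242.33103104 -242.14284894 -240.49547603 -240.2537502 ]
wide light phase deg 3.2684327475877053
narrow light phase deg 12.647364649016533
clk 1.3 at [276.3 615.9 304. ] rot [180.    -0.   155.83] F [ 0.1 -0.3 -0.6] w 85.5 gf 0.0 q [-1.18  0.47 -0.05  1.53  0.02  1.14 -0.08]
[520.0, 0.0, 300.0, 9.7] delta [-0.4745, -0.4621, 0.0039] spin 146.1
```

```bash
R='{"jaw":0.085,"delta_pos":[-0.4745,-0.462,0.004],"spin":146}'; python3 -m inch '[{"jaw":0.085,"delta_pos":[-0.4745,-0.462,0.004],"spin":146},{"jaw":0.085,"delta_pos":[-0.4745,-0.462,0.004],"spin":146},{"jaw":0.085,"delta_pos":[-0.4745,-0.462,0.004],"spin":146},{"jaw":0.085,"delta_pos":[-0.4745,-0.462,0.004],"spin":146},{"jaw":0.085,"delta_pos":[-0.4745,-0.462,0.004],"spin":146},{"jaw":0.085,"delta_pos":[-0.4745,-0.462,0.004],"spin":146},{"jaw":0.085,"delta_pos":[-0.4745,-0.462,0.004],"spin":146},{"jaw":0.085,"delta_pos":[-0.4745,-0.462,0.004],"spin":146},{"jaw":0.085,"delta_pos":[-0.4745,-0.462,0.004],"spin":146},{"jaw":0.085,"delta_pos":[-0.4745,-0.462,0.004],"spin":146},{"jaw":0.085,"delta_pos":[-0.4745,-0.462,0.004],"spin":146},{"jaw":0.085,"delta_pos":[-0.4745,-0.462,0.004],"spin":146}]'; python3 go.py 486 -303 300 9.7
```

```text
clock: 2.3
ee_pos: [460.7, 149.1, 301.3]
ee_rot: [3.141, -0.001, 1.214]
contact_force: [1.2, 0.8, 0.1]
gripper_width: 0.995
grip_force: 0.0
clk 2.3 at [460.7 149.1 301.3] rot [ 1.7998e+02 -7.0000e-02  6.9550e+01] F [1.2 0.8 0.1] w 85.0 gf 0.0 q [-0.77  0.16  0.41  2.   -0.08  1.   -0.67]
[486.0, -303.0, 300.0, 9.7] delta [-0.4147, 0.1816, 0.0009] spin 59.9
```

```bash
python3 -m inch '[{"jaw":0.085,"delta_pos":[-0.41,0.18,0],"spin":60},{"jaw":0.085,"delta_pos":[-0.41,0.18,0],"spin":60},{"jaw":0.085,"delta_pos":[-0.41,0.18,0],"spin":60},{"jaw":0.085,"delta_pos":[-0.41,0.18,0],"spin":60},{"jaw":0.085,"delta_pos":[-0.41,0.18,0],"spin":60},{"jaw":0.085,"delta_pos":[-0.41,0.18,0],"spin":60},{"jaw":0.085,"delta_pos":[-0.41,0.18,0],"spin":60},{"jaw":0.085,"delta_pos":[-0.41,0.18,0],"spin":60},{"jaw":0.085,"delta_pos":[-0.41,0.18,0],"spin":60},{"jaw":0.085,"delta_pos":[-0.41,0.18,0],"spin":60},{"jaw":0.085,"delta_pos":[-0.41,0.18,0],"spin":60},{"jaw":0.085,"delta_pos":[-0.41,0.18,0],"spin":60}]'; python3 go.py 486 -303 300 9.7
```

```text
clock: 3.3
ee_pos: [486.7, -303.3, 301.7]
ee_rot: [3.135, 0.0, 0.163]
contact_force: [-0.5, 0.1, 0.6]
gripper_width: 0.994
grip_force: 0.0
clk 3.3 at [ 486.7 -303.3  301.7] rot [1.7965e+02 3.0000e-02 9.3300e+00] F [-0.5  0.1  0.6] w 84.9 gf 0.0 q [-0.12  0.37  0.79  1.82 -0.29  1.07 -0.63]
[486.0, -303.0, 300.0, 9.7] delta [-0.0007, -0.0004, 0.0017] spin -0.4
```

```bash
python3 -m inch '[{"jaw":0.085,"delta_pos":[-0.0007,-0.0003,0.035],"spin":-0.4},{"jaw":0.085,"delta_pos":[-0.0007,-0.0003,0.07],"spin":-0.4},{"jaw":0.085,"delta_pos":[-0.0007,-0.0003,0.1],"spin":-0.4},{"jaw":0.085,"delta_pos":[-0.0007,-0.0003,0.125],"spin":-0.4},{"jaw":0.085,"delta_pos":[-0.0007,-0.0003,0.145],"spin":-0.4},{"jaw":0.085,"delta_pos":[-0.0007,-0.0003,0.157],"spin":-0.4},{"jaw":0.085,"delta_pos":[-0.0007,-0.0003,0.162],"spin":-0.4},{"jaw":0.085,"delta_pos":[-0.0007,-0.0003,0.162],"spin":-0.4},{"jaw":0.085,"delta_pos":[-0.0007,-0.0003,0.162],"spin":-0.4}]'; python3 - <<'E'
from h import *
p=imaging.camera("scene"); cr=p["color"][115:235,110:270,::-1]; cv2.imwrite("pics/g3.png",cv2.resize(cr,None,fx=5,fy=5,interpolation=cv2.INTER_CUBIC))
E
python3 go.py 486 -303 139 9.7
```

```text
clock: 4.05
ee_pos: [488.2, -296.0, 139.7]
ee_rot: [3.141, -0.001, 0.18]
contact_force: [-0.2, -0.8, 0.1]
gripper_width: 0.993
grip_force: 0.0
clk 4.1 at [ 488.4 -296.2  140.1] rot [ 1.7993e+02 -1.1000e-01  1.0300e+01] F [-0.1 -0.2  0.3] w 84.8 gf 0.0 q [-0.    0.57  0.64  1.96 -0.49  0.77 -0.47]
[486.0, -303.0, 139.0, 9.7] delta [-0.0036, 0.0063, 0.0011] spin 0.6
```

View pics/g3.png

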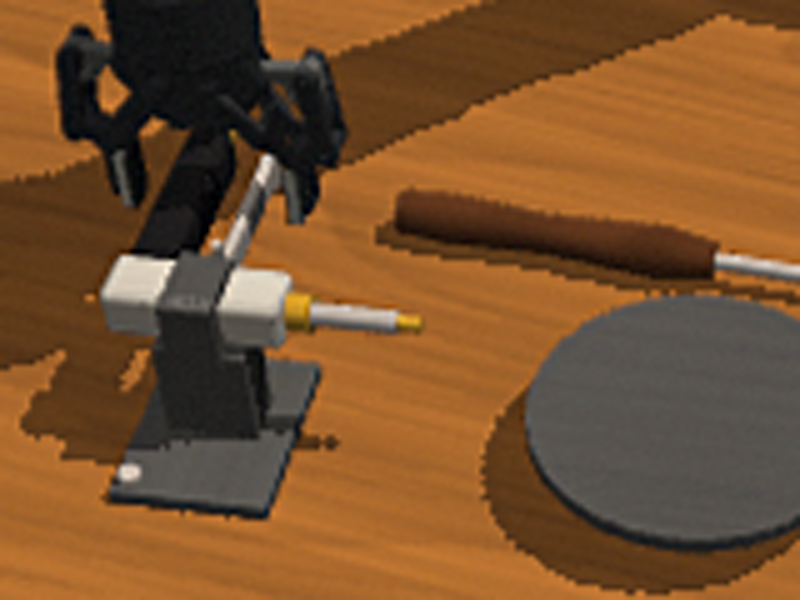

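The picture shows one finger left of the grip (crop ~(130,180)) and the other right of the trigger (~(300,190)). Both have clearance, and the tool needs centring by about 6 mm.

```bash
python3 -m inch '[{"jaw":0.085,"delta_pos":[-0.0036,0.0063,0.0011],"spin":0.6},{"jaw":0.085,"delta_pos":[-0.0036,0.0063,0.0011],"spin":0.6},{"jaw":0.085,"delta_pos":[-0.0036,0.0063,0.0011],"spin":0.6},{"jaw":0.085,"delta_pos":[-0.0036,0.0063,0.0011],"spin":0.6}]'; python3 go.py 486 -303 139 9.7;  python3 -m inch '[{"jaw":0.03,"delta_pos":[0,0,0],"spin":0},{"jaw":0.03,"delta_pos":[0,0,0],"spin":0},{"jaw":0.03,"delta_pos":[0,0,0],"spin":0},{"jaw":0.03,"delta_pos":[0,0,0],"spin":0},{"jaw":0.03,"delta_pos":[0,0,0],"spin":0},{"jaw":0.03,"delta_pos":[0,0,0],"spin":0},{"jaw":0.03,"delta_pos":[0,0,0],"spin":0},{"jaw":0.03,"delta_pos":[0,0,0],"spin":0}]'; python3 go.py 486 -303 139 9.7
```

```text
clock: 4.43
ee_pos: [485.3, -302.8, 138.2]
ee_rot: [3.141, -0.001, 0.169]
contact_force: [-0.2, -1.0, 0.3]
gripper_width: 0.999
grip_force: 0.0
clk 4.43 at [ 485.3 -302.8  138.2] rot [ 1.7999e+02 -5.0000e-02  9.6700e+00] F [-0.2 -1.   0.3] w 85.3 gf 0.0 q [ 0.01  0.58  0.64  1.96 -0.49  0.77 -0.46]
[486.0, -303.0, 139.0, 9.7] delta [0.0006, 0.0003, -0.0008] spin -0.0
clock: 5.1
ee_pos: [485.7, -305.0, 138.9]
ee_rot: [3.136, -0.001, 0.17]
contact_force: [-0.2, -4.9, 4.1]
gripper_width: 0.434
grip_force: 59.0
clk 5.1 at [ 485.7 -305.   138.9] rot [ 1.7971e+02 -9.0000e-02  9.7100e+00] F [-0.2 -4.9  4.1] w 37.1 gf 59.0 q [ 0.01  0.58  0.65  1.96 -0.49  0.76 -0.46]
[486.0, -303.0, 139.0, 9.7] delta [0.0006, -0.0019, -0.0001] spin 0.0
```

```bash
python3 -m inch '[{"jaw":0.03,"delta_pos":[0,0,0],"spin":0},{"jaw":0.03,"delta_pos":[0,0,0],"spin":0},{"jaw":0.03,"delta_pos":[0,0,0],"spin":0},{"jaw":0.03,"delta_pos":[0,0,0],"spin":0},{"jaw":0.03,"delta_pos":[0,0,0],"spin":0},{"jaw":0.03,"delta_pos":[0,0,0],"spin":0},{"jaw":0.03,"delta_pos":[0,0,0],"spin":0},{"jaw":0.03,"delta_pos":[0,0,0],"spin":0},{"jaw":0.03,"delta_pos":[0,0,0],"spin":0},{"jaw":0.03,"delta_pos":[0,0,0],"spin":0},{"jaw":0.03,"delta_pos":[0,0,0],"spin":0},{"jaw":0.03,"delta_pos":[0,0,0],"spin":0}]'; python3 -m inch '[{"jaw":0.03,"delta_pos":[0,0,0],"spin":0},{"jaw":0.03,"delta_pos":[0,0,0],"spin":0},{"jaw":0.085,"delta_pos":[0,0,0],"spin":0},{"jaw":0.085,"delta_pos":[0,0,0],"spin":0},{"jaw":0.085,"delta_pos":[0,0,0],"spin":0},{"jaw":0.085,"delta_pos":[0,0,0],"spin":0},{"jaw":0.085,"delta_pos":[0,0,0],"spin":0},{"jaw":0.085,"delta_pos":[0,0,0],"spin":0},{"jaw":0.085,"delta_pos":[0,0,0],"spin":0},{"jaw":0.085,"delta_pos":[0,0,-0.03],"spin":0},{"jaw":0.085,"delta_pos":[0,0,-0.06],"spin":0},{"jaw":0.085,"delta_pos":[0,0,-0.06],"spin":0}]'; python3 go.py 486 -303 300 9.7 560 150 300 123
```

```text
clock: 6.1
ee_pos: [485.7, -305.0, 138.9]
ee_rot: [3.137, -0.001, 0.17]
contact_force: [-0.4, -5.0, 3.1]
gripper_width: 0.435
grip_force: 59.0
clock: 7.1
ee_pos: [487.3, -304.9, 202.7]
ee_rot: [3.136, -0.007, 0.168]
contact_force: [1.2, -0.5, 1.1]
gripper_width: 0.994
grip_force: 0.0
clk 7.1 at [ 487.3 -304.9  202.7] rot [179.66  -0.42   9.65] F [ 1.2 -0.5  1.1] w 84.9 gf 0.0 q [-0.05  0.49  0.71  1.91 -0.41  0.88 -0.53]
[486.0, -303.0, 300.0, 9.7] delta [-0.0002, -0.0016, -0.0973] spin -0.1
[560.0, 150.0, 300.0, 123.0] delta [0.1487, -0.4357, -0.0988] spin -113.4
```

```bash
python3 -m inch '[{"jaw":0.085,"delta_pos":[0.15,-0.436,-0.1],"spin":-113.6},{"jaw":0.085,"delta_pos":[0.15,-0.436,-0.1],"spin":-113.6},{"jaw":0.085,"delta_pos":[0.15,-0.436,-0.1],"spin":-113.6},{"jaw":0.085,"delta_pos":[0.15,-0.436,-0.1],"spin":-113.6},{"jaw":0.085,"delta_pos":[0.15,-0.436,-0.1],"spin":-113.6},{"jaw":0.085,"delta_pos":[0.15,-0.436,-0.1],"spin":-113.6},{"jaw":0.085,"delta_pos":[0.15,-0.436,-0.1],"spin":-113.6},{"jaw":0.085,"delta_pos":[0.15,-0.436,-0.1],"spin":-113.6},{"jaw":0.085,"delta_pos":[0.15,-0.436,-0.1],"spin":-113.6},{"jaw":0.085,"delta_pos":[0.15,-0.436,-0.1],"spin":-113.6},{"jaw":0.085,"delta_pos":[0.15,-0.436,-0.1],"spin":-113.6},{"jaw":0.085,"delta_pos":[0.15,-0.436,-0.1],"spin":-113.6}]'; python3 go.py 681.6 318.3 200 123.3
```

```text
clock: 8.1
ee_pos: [560.1, 160.5, 298.9]
ee_rot: [3.139, -0.004, 1.684]
contact_force: [1.0, 1.4, 0.3]
gripper_width: 0.995
grip_force: 0.0
clk 8.1 at [560.1 160.5 298.9] rot [179.82  -0.25  96.5 ] F [1.  1.4 0.3] w 85.0 gf 0.0 q [-0.6   0.33  0.32  1.78 -0.12  1.05 -0.12]
[681.6, 318.3, 200.0, 123.3] delta [0.1426, 0.1383, 0.0999] spin -26.8
```

```bash
python3 -m inch '[{"jaw":0.055,"delta_pos":[0.142,0.138,0.1],"spin":-26.8},{"jaw":0.055,"delta_pos":[0.142,0.138,0.1],"spin":-26.8},{"jaw":0.055,"delta_pos":[0.142,0.138,0.1],"spin":-26.8},{"jaw":0.055,"delta_pos":[0.142,0.138,0.1],"spin":-26.8},{"jaw":0.055,"delta_pos":[0.142,0.138,0.1],"spin":-26.8},{"jaw":0.055,"delta_pos":[0.142,0.138,0.1],"spin":-26.8},{"jaw":0.055,"delta_pos":[0.142,0.138,0.1],"spin":-26.8},{"jaw":0.055,"delta_pos":[0.142,0.138,0.1],"spin":-26.8},{"jaw":0.055,"delta_pos":[0.142,0.138,0.1],"spin":-26.8},{"jaw":0.055,"delta_pos":[0.142,0.138,0.1],"spin":-26.8},{"jaw":0.055,"delta_pos":[0.142,0.138,0.1],"spin":-26.8},{"jaw":0.055,"delta_pos":[0.142,0.138,0.1],"spin":-26.8}]'; python3 go.py 681.6 318.3 77 123.3
python3 - <<'E'
from workcell import bot; print(bot.tcp_to_tips)
E
```

```text
clock: 9.1
ee_pos: [683.2, 306.4, 199.1]
ee_rot: [3.14, 0.0, 2.136]
contact_force: [-0.3, -1.3, -0.4]
gripper_width: 0.643
grip_force: 0.0
clk 9.1 at [683.2 306.4 199.1] rot [1.7992e+02 1.0000e-02 1.2237e+02] F [-0.3 -1.3 -0.4] w 54.9 gf 0.0 q [-0.59  0.68  0.18  1.44 -0.13  1.03  0.19]
[681.6, 318.3, 77.0, 123.3] delta [0.0109, 0.0048, 0.1222] spin -0.9
72.6
```

```bash
python3 -m inch '[{"jaw":0.055,"delta_pos":[0.011,0.0048,0],"spin":-0.9},{"jaw":0.055,"delta_pos":[0.011,0.0048,0],"spin":-0.9},{"jaw":0.055,"delta_pos":[0.011,0.0048,0.03],"spin":-0.9},{"jaw":0.055,"delta_pos":[0.011,0.0048,0.06],"spin":-0.9},{"jaw":0.055,"delta_pos":[0.011,0.0048,0.075],"spin":-0.9},{"jaw":0.055,"delta_pos":[0.011,0.0048,0.075],"spin":-0.9},{"jaw":0.055,"delta_pos":[0.011,0.0048,0.075],"spin":-0.9}]'; python3 go.py 681.6 318.3 77 123.3
python3 - <<'E'
from h import *
p=imaging.camera("scene"); cr=p["color"][190:310,300:460,::-1]; cv2.imwrite("pics/w1.png",cv2.resize(cr,None,fx=5,fy=5,interpolation=cv2.INTER_CUBIC))
E
```

```text
clock: 9.68
ee_pos: [680.9, 319.5, 122.2]
ee_rot: [-3.14, -0.0, 2.153]
contact_force: [-0.3, 0.2, 0.9]
gripper_width: 0.648
grip_force: 0.0
clk 9.68 at [680.9 319.5 122.2] rot [-1.7992e+02 -2.0000e-02  1.2336e+02] F [-0.3  0.2  0.9] w 55.4 gf 0.0 q [-0.6   0.76  0.16  1.48 -0.14  0.92  0.19]
[681.6, 318.3, 77.0, 123.3] delta [-0.0014, -0.0, 0.0452] spin 0.1
```

View pics/w1.png

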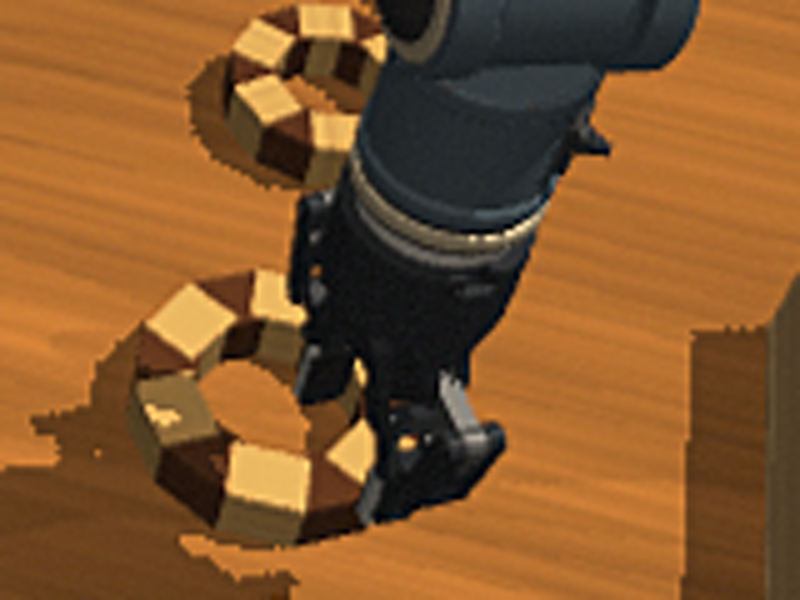

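Fingers straddle the dark stave of the wide wooden ring: the inner finger is over the hole at crop ~(325,370) and the outer one is outside the wall at ~(375,500). I'll go down and grip.

```bash
python3 -m inch '[{"jaw":0.055,"delta_pos":[-0.0014,0,0.02],"spin":0},{"jaw":0.055,"delta_pos":[-0.0014,0,0.035],"spin":0},{"jaw":0.055,"delta_pos":[-0.0014,0,0.045],"spin":0},{"jaw":0.055,"delta_pos":[-0.0014,0,0.045],"spin":0},{"jaw":0.055,"delta_pos":[-0.0014,0,0.045],"spin":0},{"jaw":0.02,"delta_pos":[-0.0014,0,0.045],"spin":0},{"jaw":0.02,"delta_pos":[-0.0014,0,0.045],"spin":0},{"jaw":0.02,"delta_pos":[-0.0014,0,0.045],"spin":0},{"jaw":0.02,"delta_pos":[-0.0014,0,0.045],"spin":0},{"jaw":0.02,"delta_pos":[-0.0014,0,0.045],"spin":0},{"jaw":0.02,"delta_pos":[-0.0014,0,0.045],"spin":0},{"jaw":0.02,"delta_pos":[-0.0014,0,0.045],"spin":0}]'; python3 go.py 681.6 318.3 77 123.3
```

```text
clock: 10.73
ee_pos: [682.8, 318.3, 79.2]
ee_rot: [3.139, 0.0, 2.153]
contact_force: [-0.3, -0.3, 5.8]
gripper_width: 0.317
grip_force: 60.5
clk 10.73 at [682.8 318.3  79.2] rot [1.7988e+02 1.0000e-02 1.2333e+02] F [-0.3 -0.3  5.8] w 27.0 gf 60.5 q [-0.59  0.81  0.16  1.49 -0.15  0.85  0.2 ]
[681.6, 318.3, 77.0, 123.3] delta [0.0006, -0.001, 0.0021] spin 0.0
```

```bash
python3 -m inch '[{"jaw":0.02,"delta_pos":[0,0,-0.01],"spin":0},{"jaw":0.02,"delta_pos":[0,0,-0.03],"spin":0},{"jaw":0.02,"delta_pos":[0,0,-0.06],"spin":0},{"jaw":0.02,"delta_pos":[0,0,-0.09],"spin":0},{"jaw":0.02,"delta_pos":[0,0,-0.12],"spin":0},{"jaw":0.02,"delta_pos":[0,0,-0.14],"spin":0},{"jaw":0.02,"delta_pos":[0,0,-0.15],"spin":0},{"jaw":0.02,"delta_pos":[0,0,-0.15],"spin":0},{"jaw":0.02,"delta_pos":[0,0,-0.15],"spin":0},{"jaw":0.02,"delta_pos":[0,0,-0.15],"spin":0}]'; python3 go.py 566.2 -11.3 230 89
```

```text
clock: 11.57
ee_pos: [680.9, 317.7, 225.2]
ee_rot: [-3.137, -0.001, 2.153]
contact_force: [-0.3, -1.1, -2.6]
gripper_width: 0.31
grip_force: 59.6
clk 11.57 at [680.9 317.7 225.2] rot [-1.7976e+02 -4.0000e-02  1.2334e+02] F [-0.3 -1.1 -2.6] w 26.5 gf 59.6 q [-0.6   0.66  0.18  1.41 -0.13  1.09  0.18]
[566.2, -11.3, 230.0, 89.0] delta [-0.2118, -0.2767, -0.0038] spin 34.3
```

```bash
python3 -m inch '[{"jaw":0.02,"delta_pos":[-0.021,-0.028,0],"spin":4},{"jaw":0.02,"delta_pos":[-0.211,-0.277,0],"spin":34.3},{"jaw":0.02,"delta_pos":[-0.211,-0.277,0],"spin":34.3},{"jaw":0.02,"delta_pos":[-0.211,-0.277,0],"spin":34.3},{"jaw":0.02,"delta_pos":[-0.211,-0.277,0],"spin":34.3},{"jaw":0.02,"delta_pos":[-0.211,-0.277,0],"spin":34.3},{"jaw":0.02,"delta_pos":[-0.211,-0.277,0],"spin":34.3},{"jaw":0.02,"delta_pos":[-0.211,-0.277,0],"spin":34.3},{"jaw":0.02,"delta_pos":[-0.211,-0.277,0],"spin":34.3},{"jaw":0.02,"delta_pos":[-0.211,-0.277,0],"spin":34.3},{"jaw":0.02,"delta_pos":[-0.211,-0.277,0],"spin":34.3},{"jaw":0.02,"delta_pos":[-0.211,-0.277,0],"spin":34.3}]'; python3 -m inch '[{"jaw":0.02,"delta_pos":[0,0,0],"spin":0},{"jaw":0.02,"delta_pos":[0,0,0],"spin":0},{"jaw":0.02,"delta_pos":[0,0,0.04],"spin":0},{"jaw":0.02,"delta_pos":[0,0,0.07],"spin":0},{"jaw":0.02,"delta_pos":[0,0,0.08],"spin":0},{"jaw":0.02,"delta_pos":[0,0,0.08],"spin":0},{"jaw":0.02,"delta_pos":[0,0,0.08],"spin":0},{"jaw":0.02,"delta_pos":[0,0,0.08],"spin":0}]'; python3 go.py 566.2 -12.2 119 89
python3 - <<'E'
from h import *
p=imaging.camera("scene"); cr=p["color"][110:260,170:370,::-1]; cv2.imwrite("pics/w2.png",cv2.resize(cr,None,fx=4,fy=4,interpolation=cv2.INTER_CUBIC))
C=cloud(p)
for d in imaging.masks_of(p,"ring_wide")[:2]:
    m=d["region"]; print(d["conf"],d["box"],np.nanpercentile(C[m],[3,50,97],axis=0).round(0).tolist())
E
```

```text
clock: 12.57
ee_pos: [566.3, -9.4, 226.7]
ee_rot: [-3.14, -0.001, 1.555]
contact_force: [-0.6, 1.6, -2.4]
gripper_width: 0.315
grip_force: 59.7
clock: 13.23
ee_pos: [567.9, -10.4, 149.4]
ee_rot: [3.138, -0.0, 1.554]
contact_force: [0.2, -0.4, -2.7]
gripper_width: 0.315
grip_force: 59.7
clk 13.23 at [567.9 -10.4 149.4] rot [ 1.7982e+02 -1.0000e-02  8.9050e+01] F [ 0.2 -0.4 -2.7] w 26.9 gf 59.7 q [-0.32  0.49  0.34  1.95 -0.24  0.73  0.15]
[566.2, -12.2, 119.0, 89.0] delta [-0.0019, -0.0018, 0.0303] spin 0.1
0.96 [221.5, 166.9, 276.5, 209.9] [[459.0, -68.0, 39.0], [539.0, 17.0, 98.0], [583.0, 55.0, 102.0]]
0.69 [376.9, 162.6, 425.6, 198.8] [[227.0, 297.0, -0.0], [301.0, 357.0, 27.0], [351.0, 415.0, 31.0]]
```

View pics/w2.png

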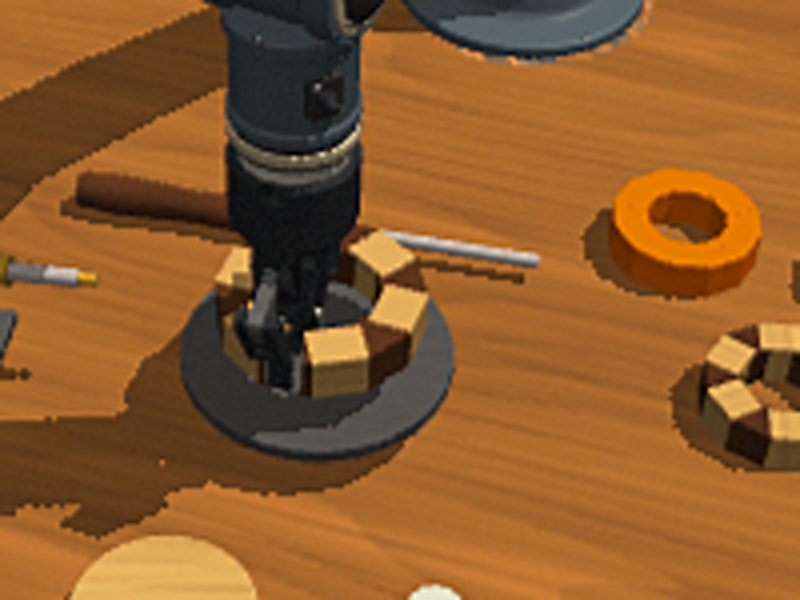

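The ring is level over the plate, about 30 mm up (crop ~(320,320)). I'll lower it gently onto the plate.

```bash
python3 -m inch '[{"jaw":0.02,"delta_pos":[-0.0019,-0.0018,0.01],"spin":0},{"jaw":0.02,"delta_pos":[-0.0019,-0.0018,0.017],"spin":0},{"jaw":0.02,"delta_pos":[-0.0019,-0.0018,0.022],"spin":0},{"jaw":0.02,"delta_pos":[-0.0019,-0.0018,0.025],"spin":0},{"jaw":0.02,"delta_pos":[-0.0019,-0.0018,0.027],"spin":0},{"jaw":0.02,"delta_pos":[-0.0019,-0.0018,0.0285],"spin":0},{"jaw":0.02,"delta_pos":[-0.0019,-0.0018,0.0285],"spin":0},{"jaw":0.02,"delta_pos":[-0.0019,-0.0018,0.0285],"spin":0}]'; python3 go.py 566.2 -12.2 119 89

```

```text
clock: 14.0
ee_pos: [564.9, -12.4, 119.3]
ee_rot: [3.141, -0.0, 1.554]
contact_force: [1.1, -0.4, -1.6]
gripper_width: 0.313
grip_force: 59.8
clk 14.0 at [564.9 -12.4 119.3] rot [179.97  -0.    89.03] F [ 1.1 -0.4 -1.6] w 26.7 gf 59.8 q [-0.3   0.53  0.32  1.97 -0.26  0.68  0.17]
[566.2, -12.2, 119.0, 89.0] delta [0.0002, 0.0013, 0.0003] spin 0.0
```

```bash
python3 -m inch '[{"jaw":0.02,"delta_pos":[0,0.001,0.0007],"spin":0},{"jaw":0.02,"delta_pos":[0,0.001,0.0014],"spin":0},{"jaw":0.02,"delta_pos":[0,0.001,0.0014],"spin":0}]'; python3 go.py 566.2 -12.2 119 89

```

```text
clock: 14.25
ee_pos: [565.4, -12.4, 119.0]
ee_rot: [-3.14, -0.001, 1.554]
contact_force: [-4.4, -0.4, 8.6]
gripper_width: 0.317
grip_force: 61.1
clk 14.25 at [565.4 -12.4 119. ] rot [-1.7993e+02 -5.0000e-02  8.9030e+01] F [-4.4 -0.4  8.6] w 27.1 gf 61.1 q [-0.3   0.54  0.32  1.97 -0.26  0.68  0.17]
[566.2, -12.2, 119.0, 89.0] delta [0.0003, 0.0008, 0.0] spin 0.0
```

```bash
python3 -m inch '[{"jaw":0.035,"delta_pos":[0,0,0],"spin":0},{"jaw":0.055,"delta_pos":[0,0,0],"spin":0},{"jaw":0.055,"delta_pos":[0,0,0],"spin":0},{"jaw":0.055,"delta_pos":[0,0,0],"spin":0},{"jaw":0.055,"delta_pos":[0,0,-0.02],"spin":0},{"jaw":0.055,"delta_pos":[0,0,-0.06],"spin":0},{"jaw":0.085,"delta_pos":[0,0,-0.1],"spin":0},{"jaw":0.085,"delta_pos":[0,0,-0.13],"spin":0},{"jaw":0.085,"delta_pos":[0,0,-0.13],"spin":0},{"jaw":0.085,"delta_pos":[0,0,-0.13],"spin":0}]'; python3 go.py 486 -303 240 9.7

```

```text
clock: 15.08
ee_pos: [566.7, -12.4, 249.8]
ee_rot: [3.137, -0.001, 1.554]
contact_force: [0.2, -0.5, -0.1]
gripper_width: 0.994
grip_force: 0.0
clk 15.08 at [566.7 -12.4 249.8] rot [ 1.7975e+02 -5.0000e-02  8.9040e+01] F [ 0.2 -0.5 -0.1] w 84.9 gf 0.0 q [-0.36  0.36  0.39  1.88 -0.17  0.94  0.09]
[486.0, -303.0, 240.0, 9.7] delta [-0.2919, -0.0758, 0.0092] spin 79.3
```

```bash
python3 -m inch '[{"jaw":0.085,"delta_pos":[-0.292,-0.076,0.01],"spin":79.3},{"jaw":0.085,"delta_pos":[-0.292,-0.076,0.01],"spin":79.3},{"jaw":0.085,"delta_pos":[-0.292,-0.076,0.01],"spin":79.3},{"jaw":0.085,"delta_pos":[-0.292,-0.076,0.01],"spin":79.3},{"jaw":0.085,"delta_pos":[-0.292,-0.076,0.01],"spin":79.3},{"jaw":0.085,"delta_pos":[-0.292,-0.076,0.01],"spin":79.3},{"jaw":0.085,"delta_pos":[-0.292,-0.076,0.01],"spin":79.3},{"jaw":0.085,"delta_pos":[-0.292,-0.076,0.01],"spin":79.3},{"jaw":0.085,"delta_pos":[-0.292,-0.076,0.01],"spin":79.3},{"jaw":0.085,"delta_pos":[-0.292,-0.076,0.01],"spin":79.3},{"jaw":0.085,"delta_pos":[-0.292,-0.076,0.01],"spin":79.3},{"jaw":0.085,"delta_pos":[-0.292,-0.076,0.01],"spin":79.3}]';python3 -m inch '[{"jaw":0.085,"delta_pos":[0,0,0],"spin":0},{"jaw":0.085,"delta_pos":[0,0,0],"spin":0},{"jaw":0.085,"delta_pos":[0,0,0],"spin":0}]'; python3 go.py 486 -303 139 9.7
cat > ringat.py <<'E'
import meas, numpy as np
from meas import *
# plate and rings at various heights; top-face fit, symmetric band
print("wide on plate",meas.fit((515,-11),65,37,58,85))
s=(abs(Z-40)<6)&(np.hypot(XY[...,0]-515,XY[...,1]+11)<110)&(np.hypot(XY[...,0]-515,XY[...,1]+11)>70)
(c,r)=cv2.minEnclosingCircle(XY[s].astype(np.float32)); print("plate",c,r)
print("narrow",meas.fit((432,285),52,28,20,45))
E
python3 ringat.py
```

```text
clock: 16.08
ee_pos: [484.1, -302.6, 235.8]
ee_rot: [-3.14, 0.004, 0.167]
contact_force: [-0.7, 0.3, 0.4]
gripper_width: 0.993
grip_force: 0.0
clock: 16.33
ee_pos: [484.7, -302.8, 237.3]
ee_rot: [-3.141, 0.001, 0.172]
contact_force: [0.4, 0.3, 0.4]
gripper_width: 0.996
grip_force: 0.0
clk 16.33 at [ 484.7 -302.8  237.3] rot [-1.7997e+02  4.0000e-02  9.8500e+00] F [0.4 0.3 0.4] w 85.0 gf 0.0 q [-0.1   0.46  0.79  1.89 -0.39  0.96 -0.54]
[486.0, -303.0, 139.0, 9.7] delta [0.0013, 0.0005, 0.0983] spin 0.1
wide on plate (array([518.3, -10. ]), np.float64(29.1), np.float64(77.76932571769343), np.float64(70.4), 2903)
plate (515.3411865234375, -11.20376205444336) 89.82064819335938
narrow (array([432.5, 285.5]), np.float64(12.899999999999999), np.float64(74.16493921186911), np.float64(30.6), 1903)
```

```bash
cat > planefit.py <<'E'
from h import *
from scipy.optimize import minimize
ps=[imaging.camera("top") for _ in range(5)]
p=ps[0]; Zm=np.nanmedian([cloud(q)[...,2] for q in ps],0)
h,w=Zm.shape; f=h/2/np.tan(np.radians(p["vertical_fov"])/2); v,u=np.mgrid[:h,:w]; T=np.array(p["T"])
ray=np.stack([(u-p["cx"])/f,(v-p["cy"])/f,np.ones((h,w))],-1)@T[:3,:3].T
def plane(z): s=(z-T[2,3])/ray[...,2]; return T[:2,3]+ray[...,:2]*s[...,None]
def fit(c0,R,r,z,n=12,tol=7,zmax=12):
    XY=plane(z); s=np.hypot(XY[...,0]-c0[0],XY[...,1]-c0[1])<R*1.35
    if n==0: s&=np.hypot(XY[...,0]-c0[0],XY[...,1]-c0[1])>R*.8
    P=XY[s]; L=((Zm[s]>z-tol)&(Zm[s]<z+zmax)).astype(float)
    def cost(q):
        d=P-q[:2]; e=np.hypot(*d.T)
        if n: k=np.pi/n; a=(np.arctan2(d[:,1],d[:,0])-q[2]+k)%(2*k)-k; e=e*np.cos(a)
        m=1/(1+np.exp(-(R-e)/1.2))/(1+np.exp(-(e-r)/1.2)); return ((m-L)**2).sum()
    o=min((minimize(cost,[*c0,a],method="Nelder-Mead",options=dict(initial_simplex=[[*c0,a],[c0[0]+5,c0[1],a],[c0[0],c0[1]+5,a],[*c0,a+.12]])) for a in np.radians([-10,0,10])),key=lambda o:o.fun)
    return o.x[:2].round(1),round(np.degrees(o.x[2])%30,1),round(o.fun/len(P),3)
E
python3 - <<'E'
from planefit import *
for tol in(5,8,12):
    print(tol,"wide",fit((516,-11),65,37,70,tol=tol),"plate",fit((515,-11),90,0,40,n=0,tol=tol),"narrow",fit((432,285),52,28,30,tol=tol))
E
```

```text
5 wide (array([517.4,  -9.9]), np.float64(28.6), np.float64(0.012)) plate (array([515.2, -11.3]), np.float64(20.9), np.float64(0.012)) narrow (array([432.4, 283.8]), np.float64(13.6), np.float64(0.018))
8 wide (array([517.3,  -9.9]), np.float64(28.7), np.float64(0.013)) plate (array([515.2, -11.3]), np.float64(20.8), np.float64(0.012)) narrow (array([432.4, 283.4]), np.float64(13.4), np.float64(0.02))
12 wide (array([517.1,  -9.9]), np.float64(28.6), np.float64(0.014)) plate (array([515.2, -11.3]), np.float64(20.8), np.float64(0.012)) narrow (array([432.4, 283.1]), np.float64(13.8), np.float64(0.023))
```

The wide ring sits about 2.5 mm from the plate centre, which is good enough. Next is the second blow.

```bash
python3 -m inch '[{"jaw":0.085,"delta_pos":[0.001,0.0005,0.03],"spin":0},{"jaw":0.085,"delta_pos":[0.001,0.0005,0.06],"spin":0},{"jaw":0.085,"delta_pos":[0.001,0.0005,0.085],"spin":0},{"jaw":0.085,"delta_pos":[0.001,0.0005,0.098],"spin":0},{"jaw":0.085,"delta_pos":[0.001,0.0005,0.098],"spin":0},{"jaw":0.085,"delta_pos":[0.001,0.0005,0.098],"spin":0},{"jaw":0.085,"delta_pos":[0.001,0.0005,0.098],"spin":0}]'; python3 go.py 486 -303 139 9.7
```

```text
clock: 17.22
ee_pos: [486.6, -304.2, 141.2]
ee_rot: [3.14, -0.002, 0.17]
contact_force: [-0.0, 0.8, 0.1]
gripper_width: 0.994
grip_force: 0.0
clk 17.22 at [ 486.6 -304.2  141.2] rot [ 1.799e+02 -1.100e-01  9.720e+00] F [-0.   0.8  0.1] w 84.9 gf 0.0 q [-0.02  0.59  0.69  1.95 -0.52  0.78 -0.44]
[486.0, -303.0, 139.0, 9.7] delta [-0.0004, -0.0013, 0.0022] spin 0.0
```

```bash
python3 -m inch '[{"jaw":0.085,"delta_pos":[0,-0.001,0.002],"spin":0},{"jaw":0.03,"delta_pos":[0,-0.001,0.002],"spin":0},{"jaw":0.03,"delta_pos":[0,-0.001,0.002],"spin":0},{"jaw":0.03,"delta_pos":[0,-0.001,0.002],"spin":0},{"jaw":0.03,"delta_pos":[0,-0.001,0.002],"spin":0},{"jaw":0.03,"delta_pos":[0,-0.001,0.002],"spin":0},{"jaw":0.03,"delta_pos":[0,-0.001,0.002],"spin":0},{"jaw":0.03,"delta_pos":[0,-0.001,0.002],"spin":0},{"jaw":0.03,"delta_pos":[0,-0.001,0.002],"spin":0}]'; python3 -m inch '[{"jaw":0.03,"delta_pos":[0,0,0],"spin":0},{"jaw":0.03,"delta_pos":[0,0,0],"spin":0},{"jaw":0.03,"delta_pos":[0,0,0],"spin":0},{"jaw":0.03,"delta_pos":[0,0,0],"spin":0},{"jaw":0.03,"delta_pos":[0,0,0],"spin":0},{"jaw":0.03,"delta_pos":[0,0,0],"spin":0},{"jaw":0.03,"delta_pos":[0,0,0],"spin":0},{"jaw":0.03,"delta_pos":[0,0,0],"spin":0},{"jaw":0.03,"delta_pos":[0,0,0],"spin":0},{"jaw":0.03,"delta_pos":[0,0,0],"spin":0},{"jaw":0.03,"delta_pos":[0,0,0],"spin":0},{"jaw":0.03,"delta_pos":[0,0,0],"spin":0}]'; python3 -m inch '[{"jaw":0.03,"delta_pos":[0,0,0],"spin":0},{"jaw":0.03,"delta_pos":[0,0,0],"spin":0},{"jaw":0.085,"delta_pos":[0,0,0],"spin":0},{"jaw":0.085,"delta_pos":[0,0,0],"spin":0},{"jaw":0.085,"delta_pos":[0,0,0],"spin":0},{"jaw":0.085,"delta_pos":[0,0,0],"spin":0},{"jaw":0.085,"delta_pos":[0,0,0],"spin":0},{"jaw":0.085,"delta_pos":[0,0,0],"spin":0},{"jaw":0.085,"delta_pos":[0,0,0],"spin":0},{"jaw":0.085,"delta_pos":[0,0,-0.03],"spin":0},{"jaw":0.085,"delta_pos":[0,0,-0.06],"spin":0},{"jaw":0.085,"delta_pos":[0,0,-0.06],"spin":0}]';  python3 go.py 471.3 292.8 260 103.5 490 150 280 103.5
```

```text
clock: 17.97
ee_pos: [486.3, -304.8, 139.4]
ee_rot: [3.137, -0.002, 0.17]
contact_force: [0.4, -4.3, 5.8]
gripper_width: 0.435
grip_force: 59.3
clock: 18.97
ee_pos: [486.3, -304.8, 139.4]
ee_rot: [3.137, -0.002, 0.17]
contact_force: [-0.1, -4.6, 6.3]
gripper_width: 0.435
grip_force: 59.3
clock: 19.97
ee_pos: [487.6, -304.8, 202.7]
ee_rot: [3.136, -0.007, 0.169]
contact_force: [0.4, -0.9, 0.1]
gripper_width: 0.997
grip_force: 0.0
clk 19.97 at [ 487.6 -304.8  202.7] rot [179.67  -0.41   9.69] F [ 0.4 -0.9  0.1] w 85.2 gf 0.0 q [-0.08  0.5   0.76  1.92 -0.44  0.89 -0.5 ]
[471.3, 292.8, 260.0, 103.5] delta [0.0849, -0.5915, -0.0602] spin -93.8
[490.0, 150.0, 280.0, 103.5] delta [0.0794, -0.4475, -0.0794] spin -93.8
```

```bash
python3 -m inch '[{"jaw":0.085,"delta_pos":[0.08,-0.447,-0.08],"spin":-93.8},{"jaw":0.085,"delta_pos":[0.08,-0.447,-0.08],"spin":-93.8},{"jaw":0.085,"delta_pos":[0.08,-0.447,-0.08],"spin":-93.8},{"jaw":0.085,"delta_pos":[0.08,-0.447,-0.08],"spin":-93.8},{"jaw":0.085,"delta_pos":[0.08,-0.447,-0.08],"spin":-93.8},{"jaw":0.085,"delta_pos":[0.08,-0.447,-0.08],"spin":-93.8},{"jaw":0.085,"delta_pos":[0.08,-0.447,-0.08],"spin":-93.8},{"jaw":0.085,"delta_pos":[0.08,-0.447,-0.08],"spin":-93.8},{"jaw":0.085,"delta_pos":[0.08,-0.447,-0.08],"spin":-93.8},{"jaw":0.085,"delta_pos":[0.08,-0.447,-0.08],"spin":-93.8},{"jaw":0.085,"delta_pos":[0.08,-0.447,-0.08],"spin":-93.8},{"jaw":0.085,"delta_pos":[0.08,-0.447,-0.08],"spin":-93.8}]';python3 -m inch '[{"jaw":0.05,"delta_pos":[0,0,0],"spin":0},{"jaw":0.05,"delta_pos":[0,0,0],"spin":0},{"jaw":0.05,"delta_pos":[0,0,0],"spin":0}]';  python3 go.py 471.3 292.8 160 103.5
```

```text
clock: 20.97
ee_pos: [488.8, 161.0, 279.0]
ee_rot: [3.138, -0.005, 1.688]
contact_force: [0.0, 1.1, -0.1]
gripper_width: 0.996
grip_force: 0.0
clock: 21.22
ee_pos: [489.0, 149.9, 277.5]
ee_rot: [-3.141, 0.001, 1.664]
contact_force: [-0.2, -0.5, -0.3]
gripper_width: 0.602
grip_force: 0.0
clk 21.22 at [489.  149.9 277.5] rot [-1.7996e+02  4.0000e-02  9.5370e+01] F [-0.2 -0.5 -0.3] w 51.4 gf 0.0 q [-0.71  0.23  0.38  1.97 -0.11  0.96 -0.18]
[471.3, 292.8, 160.0, 103.5] delta [0.1441, -0.0042, 0.1174] spin -8.1
```

```bash
python3 -m inch '[{"jaw":0.05,"delta_pos":[0.03,-0.001,0.024],"spin":-2},{"jaw":0.05,"delta_pos":[0.06,-0.002,0.048],"spin":-4},{"jaw":0.05,"delta_pos":[0.09,-0.003,0.072],"spin":-6},{"jaw":0.05,"delta_pos":[0.12,-0.004,0.1],"spin":-8.1},{"jaw":0.05,"delta_pos":[0.144,-0.004,0.117],"spin":-8.1},{"jaw":0.05,"delta_pos":[0.144,-0.004,0.117],"spin":-8.1},{"jaw":0.05,"delta_pos":[0.144,-0.004,0.117],"spin":-8.1},{"jaw":0.05,"delta_pos":[0.144,-0.004,0.117],"spin":-8.1}]';  python3 go.py 471.3 292.8 77 103.5
```

```text
clock: 21.88
ee_pos: [471.8, 292.5, 161.1]
ee_rot: [3.141, 0.001, 1.807]
contact_force: [-0.3, -0.2, 0.4]
gripper_width: 0.584
grip_force: 0.0
clk 21.88 at [471.8 292.5 161.1] rot [1.7998e+02 8.0000e-02 1.0354e+02] F [-0.3 -0.2  0.4] w 49.9 gf 0.0 q [-0.84  0.45  0.27  1.97 -0.17  0.74 -0.24]
[471.3, 292.8, 77.0, 103.5] delta [0.0005, -0.0004, 0.0841] spin 0.0
```

```bash
python3 -m inch '[{"jaw":0.05,"delta_pos":[0.0005,-0.0004,0.03],"spin":0},{"jaw":0.05,"delta_pos":[0.0005,-0.0004,0.05],"spin":0},{"jaw":0.05,"delta_pos":[0.0005,-0.0004,0.068],"spin":0},{"jaw":0.05,"delta_pos":[0.0005,-0.0004,0.078],"spin":0},{"jaw":0.05,"delta_pos":[0.0005,-0.0004,0.082],"spin":0},{"jaw":0.05,"delta_pos":[0.0005,-0.0004,0.082],"spin":0},{"jaw":0.05,"delta_pos":[0.0005,-0.0004,0.082],"spin":0}]';  python3 go.py 471.3 292.8 78 103.5; python3 -m inch '[{"jaw":0.015,"delta_pos":[0,0,0],"spin":0},{"jaw":0.015,"delta_pos":[0,0,0],"spin":0},{"jaw":0.015,"delta_pos":[0,0,0],"spin":0},{"jaw":0.015,"delta_pos":[0,0,0],"spin":0},{"jaw":0.015,"delta_pos":[0,0,0],"spin":0},{"jaw":0.015,"delta_pos":[0,0,0],"spin":0},{"jaw":0.015,"delta_pos":[0,0,0],"spin":0}]'; python3 go.py 471.3 292.8 78 103.5
```

```text
clock: 22.47
ee_pos: [471.2, 294.6, 79.9]
ee_rot: [3.14, -0.0, 1.81]
contact_force: [-0.1, -0.7, 0.5]
gripper_width: 0.586
grip_force: 0.0
clk 22.47 at [471.2 294.6  79.9] rot [ 1.7990e+02 -3.0000e-02  1.0369e+02] F [-0.1 -0.7  0.5] w 50.0 gf 0.0 q [-0.8   0.58  0.22  2.   -0.22  0.58 -0.19]
[471.3, 292.8, 78.0, 103.5] delta [-0.0018, -0.0003, 0.0019] spin 0.2
clock: 23.05
ee_pos: [471.0, 295.2, 80.2]
ee_rot: [3.14, -0.001, 1.811]
contact_force: [-0.1, -1.4, 6.7]
gripper_width: 0.288
grip_force: 53.4
clk 23.05 at [471.  295.2  80.2] rot [ 1.7989e+02 -5.0000e-02  1.0376e+02] F [-0.1 -1.4  6.7] w 24.6 gf 53.4 q [-0.8   0.58  0.22  2.   -0.22  0.58 -0.19]
[471.3, 292.8, 78.0, 103.5] delta [-0.0024, -0.0003, 0.0022] spin 0.3
```

```bash
python3 -m inch '[{"jaw":0.015,"delta_pos":[0,0,-0.01],"spin":0},{"jaw":0.015,"delta_pos":[0,0,-0.03],"spin":0},{"jaw":0.015,"delta_pos":[0,0,-0.06],"spin":0},{"jaw":0.015,"delta_pos":[0,0,-0.09],"spin":0},{"jaw":0.015,"delta_pos":[0,0,-0.12],"spin":0},{"jaw":0.015,"delta_pos":[0,0,-0.14],"spin":0},{"jaw":0.015,"delta_pos":[0,0,-0.15],"spin":0},{"jaw":0.015,"delta_pos":[0,0,-0.15],"spin":0},{"jaw":0.015,"delta_pos":[0,0,-0.15],"spin":0},{"jaw":0.015,"delta_pos":[0,0,-0.15],"spin":0}]'; python3 go.py 556 -10.2 230 89
```

```text
clock: 23.88
ee_pos: [469.3, 294.6, 227.4]
ee_rot: [-3.139, 0.001, 1.811]
contact_force: [-0.7, -1.1, -1.8]
gripper_width: 0.288
grip_force: 53.7
clk 23.88 at [469.3 294.6 227.4] rot [-1.7984e+02  6.0000e-02  1.0379e+02] F [-0.7 -1.1 -1.8] w 24.6 gf 53.7 q [-0.87  0.36  0.29  1.92 -0.13  0.88 -0.27]
[556.0, -10.2, 230.0, 89.0] delta [-0.3166, 0.0115, -0.0023] spin 14.8
```

```bash
python3 -m inch '[{"jaw":0.015,"delta_pos":[-0.03,0.001,0],"spin":2},{"jaw":0.015,"delta_pos":[-0.07,0.003,0],"spin":4},{"jaw":0.015,"delta_pos":[-0.11,0.004,0],"spin":6},{"jaw":0.015,"delta_pos":[-0.15,0.006,0],"spin":8},{"jaw":0.015,"delta_pos":[-0.19,0.007,0],"spin":10},{"jaw":0.015,"delta_pos":[-0.23,0.009,0],"spin":12},{"jaw":0.015,"delta_pos":[-0.27,0.01,0],"spin":14},{"jaw":0.015,"delta_pos":[-0.3,0.0115,0],"spin":14.8},{"jaw":0.015,"delta_pos":[-0.3165,0.0115,0],"spin":14.8},{"jaw":0.015,"delta_pos":[-0.3165,0.0115,0.02],"spin":14.8},{"jaw":0.015,"delta_pos":[-0.3165,0.0115,0.035],"spin":14.8},{"jaw":0.015,"delta_pos":[-0.3165,0.0115,0.045],"spin":14.8}]'; python3 -m inch '[{"jaw":0.015,"delta_pos":[0,0,0],"spin":0},{"jaw":0.015,"delta_pos":[0,0,0],"spin":0},{"jaw":0.015,"delta_pos":[0,0,0],"spin":0}]'; python3 go.py 556 -10.2 150 89
python3 - <<'E'
from h import *
p=imaging.camera("scene"); cr=p["color"][110:260,170:370,::-1]; cv2.imwrite("pics/n2.png",cv2.resize(cr,None,fx=4,fy=4,interpolation=cv2.INTER_CUBIC))
E
```

```text
clock: 24.88
ee_pos: [555.2, -10.2, 180.7]
ee_rot: [-3.136, 0.001, 1.552]
contact_force: [1.1, -0.2, -2.0]
gripper_width: 0.28
grip_force: 65.0
clock: 25.13
ee_pos: [557.1, -9.4, 184.0]
ee_rot: [3.141, 0.0, 1.553]
contact_force: [0.5, -0.2, -1.7]
gripper_width: 0.28
grip_force: 65.1
clk 25.13 at [557.1  -9.4 184. ] rot [179.99   0.    89.  ] F [ 0.5 -0.2 -1.7] w 23.9 gf 65.1 q [-0.39  0.44  0.42  1.95 -0.24  0.8   0.16]
[556.0, -10.2, 150.0, 89.0] delta [-0.0008, -0.0011, 0.034] spin 0.0
```

View pics/n2.png

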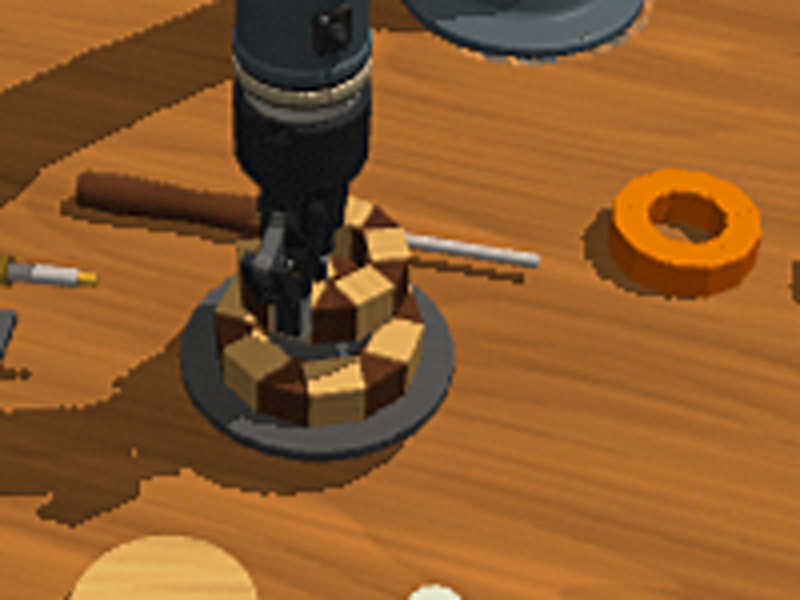

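The narrow ring is held level about 34 mm above the wide ring (crop ~(340,270) over ~(320,350)) and is concentric by eye. Lowering.

```bash
python3 -m inch '[{"jaw":0.015,"delta_pos":[-0.0008,-0.0009,0.01],"spin":0},{"jaw":0.015,"delta_pos":[-0.0008,-0.0009,0.018],"spin":0},{"jaw":0.015,"delta_pos":[-0.0008,-0.0009,0.024],"spin":0},{"jaw":0.015,"delta_pos":[-0.0008,-0.0009,0.028],"spin":0},{"jaw":0.015,"delta_pos":[-0.0008,-0.0009,0.0305],"spin":0},{"jaw":0.015,"delta_pos":[-0.0008,-0.0009,0.032],"spin":0},{"jaw":0.015,"delta_pos":[-0.0008,-0.0009,0.032],"spin":0},{"jaw":0.015,"delta_pos":[-0.0008,-0.0009,0.032],"spin":0}]'; python3 go.py 556.3 -10.2 150 89
```

```text
clock: 25.85
ee_pos: [556.1, -10.5, 152.0]
ee_rot: [3.141, -0.0, 1.553]
contact_force: [-0.3, -0.2, -1.8]
gripper_width: 0.284
grip_force: 65.1
clk 25.85 at [556.1 -10.5 152. ] rot [179.98  -0.    88.97] F [-0.3 -0.2 -1.8] w 24.3 gf 65.1 q [-0.36  0.48  0.4   1.98 -0.27  0.73  0.18]
[556.3, -10.2, 150.0, 89.0] delta [0.0003, 0.0002, 0.002] spin -0.0
```

```bash
python3 -m inch '[{"jaw":0.015,"delta_pos":[0,0,0.0007],"spin":0},{"jaw":0.015,"delta_pos":[0,0,0.0014],"spin":0},{"jaw":0.015,"delta_pos":[0,0,0.002],"spin":0},{"jaw":0.015,"delta_pos":[0,0,0.002],"spin":0},{"jaw":0.015,"delta_pos":[0,0,0.002],"spin":0}]'; python3 go.py 556.3 -10.2 150 89
```

```text
clock: 26.27
ee_pos: [556.2, -10.4, 150.3]
ee_rot: [3.141, -0.0, 1.553]
contact_force: [0.3, -0.0, 2.7]
gripper_width: 0.28
grip_force: 65.8
clk 26.27 at [556.2 -10.4 150.3] rot [ 1.7996e+02 -1.0000e-02  8.8980e+01] F [ 0.3 -0.   2.7] w 23.9 gf 65.8 q [-0.36  0.48  0.4   1.98 -0.27  0.73  0.18]
[556.3, -10.2, 150.0, 89.0] delta [0.0002, 0.0001, 0.0003] spin -0.0
```

```bash
python3 -m inch '[{"jaw":0.03,"delta_pos":[0,0,0],"spin":0},{"jaw":0.045,"delta_pos":[0,0,0],"spin":0},{"jaw":0.045,"delta_pos":[0,0,0],"spin":0},{"jaw":0.045,"delta_pos":[0,0,0],"spin":0},{"jaw":0.045,"delta_pos":[0,0,-0.02],"spin":0},{"jaw":0.045,"delta_pos":[0,0,-0.05],"spin":0},{"jaw":0.045,"delta_pos":[0,0,-0.08],"spin":0},{"jaw":0.045,"delta_pos":[0,0,-0.12],"spin":0},{"jaw":0.045,"delta_pos":[0.04,0,-0.13],"spin":0},{"jaw":0.045,"delta_pos":[0.08,0,-0.13],"spin":0},{"jaw":0.045,"delta_pos":[0.12,0,-0.13],"spin":0},{"jaw":0.045,"delta_pos":[0.15,0,-0.13],"spin":0}]';python3 -m inch '[{"jaw":0.045,"delta_pos":[0.04,0,0],"spin":0},{"jaw":0.045,"delta_pos":[0.08,0,0],"spin":0},{"jaw":0.045,"delta_pos":[0.12,0,0],"spin":0},{"jaw":0.045,"delta_pos":[0.12,0,0],"spin":0},{"jaw":0.045,"delta_pos":[0.12,0,0],"spin":0}]'; python3 go.py; python3 - <<'E'
from planefit import *
print("narrow",fit((516,-10),52,28,100,tol=8),"wide outer",fit((516,-10),65,0,70,tol=8,zmax=45),"plate",fit((515,-11),90,0,40,n=0,tol=8,zmax=80))
cv2.imwrite("pics/end.png",cv2.resize(p["color"][...,::-1],(800,600)))
E
```

```text
clock: 27.27
ee_pos: [558.1, 143.3, 280.3]
ee_rot: [3.141, -0.002, 1.556]
contact_force: [-0.4, 0.7, 0.1]
gripper_width: 0.524
grip_force: 0.0
clock: 27.68
ee_pos: [559.7, 263.1, 279.1]
ee_rot: [-3.141, -0.0, 1.559]
contact_force: [-0.4, -0.8, -0.0]
gripper_width: 0.527
grip_force: 0.0
clk 27.68 at [559.7 263.1 279.1] rot [-1.7994e+02 -2.0000e-02  8.9330e+01] F [-0.4 -0.8 -0. ] w 45.0 gf 0.0 q [-0.79  0.41  0.38  1.72 -0.17  1.04 -0.36]
narrow (array([519.2,  -8.1]), np.float64(26.0), np.float64(0.016)) wide outer (array([517.4,  -9.9]), np.float64(28.8), np.float64(0.108)) plate (array([515.2, -11.3]), np.float64(20.9), np.float64(0.009))
```

View pics/end.png

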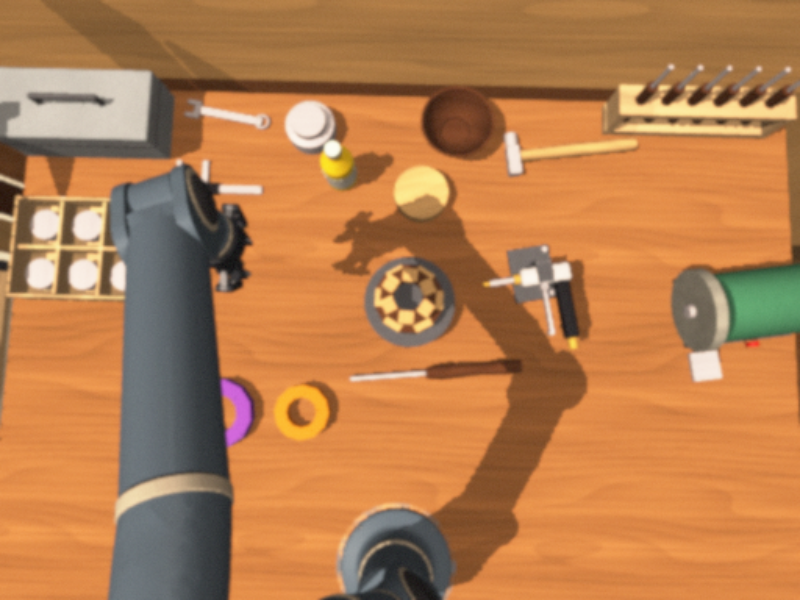

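```bash
sed 's/camera("top")/camera("scene")/' planefit.py > pf2.py; python3 - <<'E'
import pf2
from planefit import *
for t in (5,8,11):
  for nm,ft in(("top",fit),("scene",pf2.fit)):
    print(t,nm,"narrow",ft((517,-9),52,28,100,tol=t)[::2],ft((517,-9),52,28,100,tol=t)[1],"plate",ft((515,-11),90,0,40,n=0,tol=t,zmax=80)[0])
# wide outer: pixels at Z 63..77 in annulus vs outside
import planefit
for nm,m in(("top",planefit),("scene",pf2)):
    XY=m.plane(70); r=np.hypot(XY[...,0]-517,XY[...,1]+10); s=(r>57)&(r<80); P=XY[s]; L=(m.Zm[s]>63).astype(float)
    def cost(q):
        d=P-q[:2]; k=np.pi/12; e=np.hypot(*d.T)*np.cos((np.arctan2(d[:,1],d[:,0])-q[2]+k)%(2*k)-k)
        far=((P-np.array([517,-10]))@(m.T[:2,3]-np.array([517,-10])))/np.linalg.norm(m.T[:2,3]-np.array([517,-10]))>-25 if nm=="scene" else np.ones(len(P),bool)
        return (((1/(1+np.exp(-(65-e)/1.2))-L)**2)[far]).sum()
    o=minimize(cost,[517,-10,-.03],method="Nelder-Mead",options=dict(initial_simplex=[[517,-10,-.03],[521,-10,-.03],[517,-6,-.03],[517,-10,.05]])); print(nm,"wide",o.x.round(2),o.fun/len(P))
E
```

```text
5 top narrow (array([519.3,  -8.1]), np.float64(0.015)) 26.2 plate [515.2 -11.3]
5 scene narrow (array([520.7,  -8.4]), np.float64(0.027)) 25.4 plate [515.5 -11.9]
8 top narrow (array([519.2,  -8.1]), np.float64(0.016)) 26.0 plate [515.2 -11.3]
8 scene narrow (array([522.2,  -7.9]), np.float64(0.048)) 28.8 plate [517.1 -11.4]
11 top narrow (array([519.1,  -8.1]), np.float64(0.016)) 26.1 plate [515.2 -11.3]
11 scene narrow (array([523.8,  -7.3]), np.float64(0.074)) 27.7 plate [518.5 -11. ]
top wide [ 5.1739e+02 -9.8700e+00 -2.0000e-02] 0.019227293275301326
scene wide [ 5.2193e+02 -9.1900e+00 -2.0000e-02] 0.018305520044420175
```

The picture shows both rings stacked on the plate at (410,300) and everything else where it was. The narrow ring measures about 2.5 mm off the wide one. There is time to mend that, so I'll regrip it and shift it by (-1.8,-1.8) mm.

```bash
python3 go.py 556.6 -12.8 230 86.1
```

```text
clk 28.43 at [560.7 259.5 279.9] rot [-1.800e+02 -1.000e-02  8.897e+01] F [-0.6  0.  -0.7] w 45.1 gf 0.0 q [-0.78  0.41  0.38  1.72 -0.17  1.04 -0.36]
[556.6, -12.8, 230.0, 86.1] delta [-0.2723, 0.0008, 0.0499] spin 2.9
```

```bash
python3 -m inch '[{"jaw":0.045,"delta_pos":[-0.04,0,0],"spin":1},{"jaw":0.045,"delta_pos":[-0.08,0,0],"spin":2},{"jaw":0.045,"delta_pos":[-0.12,0,0],"spin":2.9},{"jaw":0.045,"delta_pos":[-0.16,0,0],"spin":2.9},{"jaw":0.045,"delta_pos":[-0.2,0,0.01],"spin":2.9},{"jaw":0.045,"delta_pos":[-0.235,0,0.03],"spin":2.9},{"jaw":0.045,"delta_pos":[-0.26,0.0008,0.05],"spin":2.9},{"jaw":0.045,"delta_pos":[-0.272,0.0008,0.05],"spin":2.9},{"jaw":0.045,"delta_pos":[-0.272,0.0008,0.05],"spin":2.9},{"jaw":0.045,"delta_pos":[-0.272,0.0008,0.05],"spin":2.9},{"jaw":0.045,"delta_pos":[-0.272,0.0008,0.05],"spin":2.9},{"jaw":0.045,"delta_pos":[-0.272,0.0008,0.05],"spin":2.9}]'; python3 go.py 556.6 -12.8 151 86.1
```

```text
clock: 29.43
ee_pos: [557.5, -10.0, 230.8]
ee_rot: [3.14, -0.001, 1.506]
contact_force: [-0.4, -0.5, 0.1]
gripper_width: 0.528
grip_force: 0.0
clk 29.43 at [557.5 -10.  230.8] rot [ 1.799e+02 -8.000e-02  8.630e+01] F [-0.4 -0.5  0.1] w 45.1 gf 0.0 q [-0.41  0.38  0.45  1.92 -0.21  0.89  0.08]
[556.6, -12.8, 151.0, 86.1] delta [-0.003, -0.0008, 0.0797] spin 0.2
```

```bash
python3 -m inch '[{"jaw":0.045,"delta_pos":[-0.003,-0.0008,0.02],"spin":0.2},{"jaw":0.045,"delta_pos":[-0.003,-0.0008,0.04],"spin":0.2},{"jaw":0.045,"delta_pos":[-0.003,-0.0008,0.06],"spin":0.2},{"jaw":0.045,"delta_pos":[-0.003,-0.0008,0.073],"spin":0.2},{"jaw":0.045,"delta_pos":[-0.003,-0.0008,0.078],"spin":0.2},{"jaw":0.045,"delta_pos":[-0.003,-0.0008,0.078],"spin":0.2},{"jaw":0.045,"delta_pos":[-0.003,-0.0008,0.078],"spin":0.2},{"jaw":0.045,"delta_pos":[-0.003,-0.0008,0.078],"spin":0.2}]'; python3 go.py 556.6 -12.8 151 86.1
```

```text
clock: 30.1
ee_pos: [556.5, -14.9, 153.0]
ee_rot: [3.139, -0.001, 1.5]
contact_force: [0.4, 0.3, 0.6]
gripper_width: 0.531
grip_force: 0.0
clk 30.1 at [556.5 -14.9 153. ] rot [ 1.7987e+02 -3.0000e-02  8.5920e+01] F [0.4 0.3 0.6] w 45.3 gf 0.0 q [-0.37  0.48  0.41  1.98 -0.28  0.74  0.14]
[556.6, -12.8, 151.0, 86.1] delta [0.0021, -0.0001, 0.002] spin -0.2
```

Centre it along the wall, grip and check.

```bash
python3 -m inch '[{"jaw":0.045,"delta_pos":[0.0021,0,0.001],"spin":-0.2},{"jaw":0.045,"delta_pos":[0.0021,0,0.001],"spin":-0.2},{"jaw":0.045,"delta_pos":[0.0021,0,0.001],"spin":-0.2},{"jaw":0.015,"delta_pos":[0.0021,0,0.001],"spin":-0.2},{"jaw":0.015,"delta_pos":[0.0021,0,0.001],"spin":-0.2},{"jaw":0.015,"delta_pos":[0.0021,0,0.001],"spin":-0.2},{"jaw":0.015,"delta_pos":[0.0021,0,0.001],"spin":-0.2},{"jaw":0.015,"delta_pos":[0.0021,0,0.001],"spin":-0.2},{"jaw":0.015,"delta_pos":[0.0021,0,0.001],"spin":-0.2}]'; python3 go.py 554.8 -14.6 155 86.1;  python3 -m inch '[{"jaw":0.015,"delta_pos":[0,0,-0.002],"spin":0},{"jaw":0.015,"delta_pos":[0,0,-0.004],"spin":0},{"jaw":0.015,"delta_pos":[0,0,-0.006],"spin":0},{"jaw":0.015,"delta_pos":[0,0,-0.006],"spin":0},{"jaw":0.015,"delta_pos":[0,0,-0.006],"spin":0}]'; python3 go.py 554.8 -14.6 152 86.1
```

```text
clock: 30.85
ee_pos: [556.4, -13.2, 151.4]
ee_rot: [3.14, -0.001, 1.502]
contact_force: [0.3, 1.1, 5.2]
gripper_width: 0.276
grip_force: 61.6
clk 30.85 at [556.4 -13.2 151.4] rot [ 1.7992e+02 -3.0000e-02  8.6070e+01] F [0.3 1.1 5.2] w 23.6 gf 61.6 q [-0.37  0.48  0.41  1.98 -0.28  0.73  0.14]
[554.8, -14.6, 155.0, 86.1] delta [-0.0015, -0.0015, -0.0036] spin -0.0
clock: 31.27
ee_pos: [555.5, -13.4, 156.6]
ee_rot: [-3.141, 0.0, 1.502]
contact_force: [-0.5, -0.1, -2.0]
gripper_width: 0.278
grip_force: 61.4
clk 31.27 at [555.5 -13.4 156.6] rot [-1.7996e+02  1.0000e-02  8.6080e+01] F [-0.5 -0.1 -2. ] w 23.8 gf 61.4 q [-0.37  0.48  0.41  1.98 -0.28  0.75  0.14]
[554.8, -14.6, 152.0, 86.1] delta [-0.0012, -0.0006, 0.0046] spin -0.0
```

```bash
python3 -m inch '[{"jaw":0.015,"delta_pos":[-0.0014,-0.0008,0],"spin":0},{"jaw":0.015,"delta_pos":[-0.0014,-0.0008,0.001],"spin":0},{"jaw":0.015,"delta_pos":[-0.0014,-0.0008,0.0025],"spin":0},{"jaw":0.015,"delta_pos":[-0.0014,-0.0008,0.004],"spin":0},{"jaw":0.015,"delta_pos":[-0.0014,-0.0008,0.005],"spin":0},{"jaw":0.015,"delta_pos":[-0.0014,-0.0008,0.0058],"spin":0},{"jaw":0.015,"delta_pos":[-0.0014,-0.0008,0.0058],"spin":0},{"jaw":0.015,"delta_pos":[-0.0014,-0.0008,0.0058],"spin":0}]'; python3 go.py 554.6 -14.9 151 86.1
```

```text
clock: 31.93
ee_pos: [554.8, -14.6, 151.4]
ee_rot: [-3.141, -0.0, 1.502]
contact_force: [-1.6, -0.1, 4.0]
gripper_width: 0.28
grip_force: 62.0
clk 31.93 at [554.8 -14.6 151.4] rot [-1.7998e+02 -2.0000e-02  8.6080e+01] F [-1.6 -0.1  4. ] w 23.9 gf 62.0 q [-0.36  0.48  0.41  1.98 -0.28  0.73  0.15]
[554.6, -14.9, 151.0, 86.1] delta [-0.0003, -0.0002, 0.0004] spin -0.0
```

Seated (+4 N). Release, rise, move aside and measure.

```bash
python3 -m inch '[{"jaw":0.03,"delta_pos":[0,0,0],"spin":0},{"jaw":0.045,"delta_pos":[0,0,0],"spin":0},{"jaw":0.045,"delta_pos":[0,0,0],"spin":0},{"jaw":0.045,"delta_pos":[0,0,0],"spin":0},{"jaw":0.045,"delta_pos":[0,0,-0.02],"spin":0},{"jaw":0.045,"delta_pos":[0,0,-0.05],"spin":0},{"jaw":0.045,"delta_pos":[0,0,-0.08],"spin":0},{"jaw":0.045,"delta_pos":[0,0,-0.12],"spin":0},{"jaw":0.045,"delta_pos":[0.04,0,-0.13],"spin":0},{"jaw":0.045,"delta_pos":[0.08,0,-0.13],"spin":0},{"jaw":0.045,"delta_pos":[0.12,0,-0.13],"spin":0},{"jaw":0.045,"delta_pos":[0.15,0,-0.13],"spin":0}]';python3 -m inch '[{"jaw":0.045,"delta_pos":[0.04,0,0],"spin":0},{"jaw":0.045,"delta_pos":[0.08,0,0],"spin":0},{"jaw":0.045,"delta_pos":[0.12,0,0],"spin":0},{"jaw":0.045,"delta_pos":[0.12,0,0],"spin":0},{"jaw":0.045,"delta_pos":[0.12,0,0],"spin":0}]'; python3 - <<'E'
from planefit import *
import planefit as m
print("narrow",fit((517,-10),52,28,100,tol=8))
XY=m.plane(70); r=np.hypot(XY[...,0]-517,XY[...,1]+10); s=(r>57)&(r<80); P=XY[s]; L=(m.Zm[s]>63).astype(float)
def cost(q):
    d=P-q[:2]; k=np.pi/12; e=np.hypot(*d.T)*np.cos((np.arctan2(d[:,1],d[:,0])-q[2]+k)%(2*k)-k)
    return (((1/(1+np.exp(-(65-e)/1.2))-L)**2)).sum()
o=minimize(cost,[517,-10,-.03],method="Nelder-Mead",options=dict(initial_simplex=[[517,-10,-.03],[521,-10,-.03],[517,-6,-.03],[517,-10,.05]])); print("wide",o.x.round(2))
C=cloud(p); w=np.hypot(XY[...,0]-517,XY[...,1]+10)
A=plane(100); rr=np.hypot(A[...,0]-517,A[...,1]+10); k=(rr>32)&(rr<48)
pl=np.linalg.lstsq(np.c_[A[k],np.ones(k.sum())],m.Zm[k],rcond=None)[0]; print("top tilt deg",np.degrees(pl[:2]).round(2),"z",np.median(m.Zm[k]))
for t in("blank","glue_bottle","gouge","trigger"):
    for d in imaging.masks_of(p,t)[:1]: print(t,np.nanmedian(C[d["region"]],0).round(0))
E
```

```text
clock: 32.93
ee_pos: [565.0, 138.9, 281.6]
ee_rot: [3.141, -0.002, 1.505]
contact_force: [1.1, -0.3, -0.9]
gripper_width: 0.528
grip_force: 0.0
clock: 33.35
ee_pos: [572.5, 258.4, 280.3]
ee_rot: [-3.141, -0.0, 1.509]
contact_force: [0.6, -0.4, -0.1]
gripper_width: 0.53
grip_force: 0.0
narrow (array([518.2, -10.3]), np.float64(27.8), np.float64(0.017))
wide [ 5.1739e+02 -9.8700e+00 -2.0000e-02]
top tilt deg [0.08 0.33] z 100.5043789897179Traceback (most recent call last):
  File "<stdin>", line 13, in <module>
ValueError: only the last four pictures can be asked about
```

The narrow ring is now within 1 mm of the wide ring, and its top is level at z = 100 mm. The last top view showed the other things undisturbed, so I'm handing the job in.

```bash
python3 -c "
from workcell import bot
print(bot.finish_job())"
```

```text
the job is handed in; nothing more can be done
None
```

The job is handed in, with no verdict returned: both air-gun blows were done in order with the trigger home for over a second, the wide ring lies about 2.5 mm from the plate centre, and the narrow ring lies flat on it, centred within about 1 mm.

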